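Set up sleeved posts on a slotted strut

ROBOT

A 7-joint arm with a two-finger parallel gripper is mounted at the origin on the work surface. World frame = base frame: x ahead of the robot, y to its left, z up, the work surface at z = 0. Lengths are in m, angles in rad, forces in N, time in s.
With the tool pointing down it reaches from about 0.4 to 0.875 m from the base axis. Payload 6.5 kg.
Tool frame: the origin (TCP) lies between the finger pads; the fingertips stand 17 mm ahead of it and the grasp point (between the pads) lies 2 mm behind it (robot.nose_length is the z of the fingertips in the tool frame, in m); z points along the fingers, y is the direction in which the jaws open and shut (so a half turn about z gives the same grasp; the last joint's range is limited). The gripper opens to 88 mm and grips with 3 to 60 N. Pads are 18 mm wide; open, the fingers measure 123 mm over their backs; the gripper's body (75 mm by 187 mm) begins 45 mm behind the grasp point.
Start: joints at [-1.24, 0.536, -0.004, 1.538, 0.003, 1.067, -0.071], TCP at [0.251, 0.599, 0.256] pointing down, gripper open.
Joint ranges: [-2.7, 2.7], [-0.37, 2.16], [-1.27, 1.26], [0.24, 2.4], [-1.31, 4.45], [0.19, 1.91], [-2.76, 2.76]. Speed limits (rad/s): [2.39, 2.39, 3.14, 3.14, 3.14, 3.14, 3.14].

INTERFACE

Orientations are given as a unit quaternion [w, x, y, z].
In Python, from station import robot gives the robot as it stands.
- The arm moves only by the tool carry_out, never from a script. Its argument "motion" is a list of rows, each a list of 3 entries, a list of its own where there are three numbers: the shift along the world's x, y, z in cm, then the turn, a rotation vector about the world's x, y, z in degrees, then the opening in per cent of the stroke, from 0 (shut) to 100 (fully open). In form: [[[dx, dy, dz], [rx, ry, rz], gripper], ...]. A call has 1 to 8 rows; each row shifts and turns the commanded pose from where the row before left it; what a row does not reach is not made up. A row lasts 1/8 s, in which the tool goes at most 62.5 mm and 10.7 degrees, less where a joint would pass 70% of its speed; a pose out of reach is approached as far as the arm can. A call with a gripper value outside its range is refused whole. The fingers move at their own pace and stop on an object; the grip force is fixed at half the most. Time passes only in rows, so rows that do not move let the fingers close. It gives the time, the measured TCP pose, the force and the opening at its end, in the units of the state.
- robot.state(): the state, without advancing time (a new reading comes with each control period).
- robot.grab_frame(name): name is "scene" or "top"; returns a dict with "pixels" (400x640x3 uint8, red, green, blue), "fx", "fy", "cx", "cy" (pixels), "k1" (the pictures are not rectified: a ray, as slopes to the right and down, at radius r is drawn at 1 + k1 r^2 times it, then the intrinsics apply), "rvec" (rotation vector, rad) and "tvec" (3), from world to camera coordinates, as OpenCV has them. Camera axes: x right, y down, z forward; pixel columns grow to the right and rows downward; lengths in m; the calibration is good to about 2 mm. A picture is of the moment at which its call begins. There is no depth.
- robot.job_done(): hands the job in, once; it reports no verdict.
The state is a dict: "time_s": time; "joints": joint angles; "joint_velocities": joint speeds; "joint_torque": joint torques, N m; "tool_pos": TCP position; "tool_rot": TCP orientation; "ft_force": force on the tool from outside, world axes, zero at the start; "moment": the same for the moment, N m; "finger_gap": finger opening in m.
Only numpy, scipy, OpenCV 4.12 (cv2) and the standard library are available. Lean on these libraries where they do the work, as an engineer would, in place of code of your own. Each camera call takes 0.05 s, during which the arm holds its last target. There are 200 camera calls.

TASK

Fit every stud that is in the wooden rack to the slotted strut on the bench: lift it out, lower its head lengthwise through the slot to the channel floor, and turn it a quarter turn so that the head lies square across the channel, caught under both lips. Over each upright stud slip one perforated sleeve, flange down, fully home on the strut. Anywhere along the slot will do; leave the tape, the jar and the screwdriver where they are.

Things in the scene. Friction and masses are not known exactly. Their poses are not given: they have to be found in the camera images.
- rail: Fixed metal strut, slot up: 310 long x 60 wide x 26 high, ends closed; low bolted feet (34 long) beyond. Origin: centre of underside; x along the slot, y across, z up. Slot 24.5 wide between lips 5 thick (tops at z=26); below them the channel is 50 wide, 17 high, floor at z=4. Anything set on the strut stands at z=26. Place and yaw vary.
- rack: Fixed wooden block 225 (x) x 70 (y) x 95 high, place and yaw vary. Origin: centre of underside. Four rectangular wells in a row at x = -82.5, -27.5, 27.5, 82.5, each 24 (x) x 46 (y), 85 deep; some are empty.
- stud1: Steel stud 130 tall, 260 g, may be absent: head 20 (x) x 42 (y) x 14 thick at the bottom, round shaft 17 in diameter, domed top. Origin: centre of head underside, z up the shaft. Starts head down in a rack well, origin 10 above the bench, y across the row, 45 of shaft showing. Turns freely below the strut lips; crosswise it is caught and stands by itself with a few mm and up to 8 deg of play.
- stud2: Steel stud 130 tall, 260 g, may be absent: head 20 (x) x 42 (y) x 14 thick at the bottom, round shaft 17 in diameter, domed top. Origin: centre of head underside, z up the shaft. Starts head down in a rack well, origin 10 above the bench, y across the row, 45 of shaft showing. Turns freely below the strut lips; crosswise it is caught and stands by itself with a few mm and up to 8 deg of play.
- stud3: Steel stud 130 tall, 260 g, may be absent: head 20 (x) x 42 (y) x 14 thick at the bottom, round shaft 17 in diameter, domed top. Origin: centre of head underside, z up the shaft. Starts head down in a rack well, origin 10 above the bench, y across the row, 45 of shaft showing. Turns freely below the strut lips; crosswise it is caught and stands by itself with a few mm and up to 8 deg of play.
- stud4: Steel stud 130 tall, 260 g, may be absent: head 20 (x) x 42 (y) x 14 thick at the bottom, round shaft 17 in diameter, domed top. Origin: centre of head underside, z up the shaft. Starts head down in a rack well, origin 10 above the bench, y across the row, 45 of shaft showing. Turns freely below the strut lips; crosswise it is caught and stands by itself with a few mm and up to 8 deg of play.
- sleeve1: Dark steel perforated sleeve, 80 tall, 250 g: a tube 44 outside diameter, bore 23, with a flange 64 in diameter and 6 thick at the bottom. Origin: centre of the flange's underside (on the bore's axis); z up. It starts standing on the bench, flange down. All three are alike; one is spare when only two studs are there.
- sleeve2: Dark steel perforated sleeve, 80 tall, 250 g: a tube 44 outside diameter, bore 23, with a flange 64 in diameter and 6 thick at the bottom. Origin: centre of the flange's underside (on the bore's axis); z up. It starts standing on the bench, flange down. All three are alike; one is spare when only two studs are there.
- sleeve3: Dark steel perforated sleeve, 80 tall, 250 g: a tube 44 outside diameter, bore 23, with a flange 64 in diameter and 6 thick at the bottom. Origin: centre of the flange's underside (on the bore's axis); z up. It starts standing on the bench, flange down. All three are alike; one is spare when only two studs are there.
- tape: Bystander: roll of green tape lying flat, 90 in diameter, 25 high, origin at the centre of its underside.
- jug: Bystander: white plastic jar, 72 in diameter, 100 tall, origin at the centre of its underside.
- driver: Bystander: screwdriver lying on the bench, about 200 long, origin near its middle.

How it is judged:
At the end, for the whole second after the job is handed in: Every stud stands on the channel floor (within 4 mm), 7 mm from the slot's centre line, head within 20 deg of square across it, shaft within 7 deg of upright; on each a sleeve, flange down on the strut (within 4 mm), 9 mm from the stud's axis, upright within 6 deg; all at rest (z of stud1 in the frame of rail between -0.002 and 0.008 m and y of stud1 in the frame of rail between -0.007 and 0.007 m and x of stud1 in the frame of rail between -0.15 and 0.15 m and angle between the y axis of each of stud1, stud2, stud3, stud4 and the y axis of rail, either way round below 0.35 rad and angle between each of stud1, stud2, stud3, stud4's own z axis and vertical below 0.12 rad and linear speed of each of stud1, stud2, stud3, stud4 below 0.03 m/s and ((horizontal distance between sleeve1 and stud1 below 0.009 m and z of sleeve1 in the frame of rail between 0.022 and 0.03 m and angle between sleeve1's own z axis and vertical below 0.1 rad and linear speed of sleeve1 below 0.03 m/s) or (horizontal distance between sleeve2 and stud1 below 0.009 m and z of sleeve2 in the frame of rail between 0.022 and 0.03 m and angle between sleeve2's own z axis and vertical below 0.1 rad and linear speed of sleeve2 below 0.03 m/s) or (horizontal distance between sleeve3 and stud1 below 0.009 m and z of sleeve3 in the frame of rail between 0.022 and 0.03 m and angle between sleeve3's own z axis and vertical below 0.1 rad and linear speed of sleeve3 below 0.03 m/s)) and z of stud2 in the frame of rail between -0.002 and 0.008 m and y of stud2 in the frame of rail between -0.007 and 0.007 m and x of stud2 in the frame of rail between -0.15 and 0.15 m and ((horizontal distance between sleeve1 and stud2 below 0.009 m and z of sleeve1 in the frame of rail between 0.022 and 0.03 m and angle between sleeve1's own z axis and vertical below 0.1 rad and linear speed of sleeve1 below 0.03 m/s) or (horizontal distance between sleeve2 and stud2 below 0.009 m and z of sleeve2 in the frame of rail between 0.022 and 0.03 m and angle between sleeve2's own z axis and vertical below 0.1 rad and linear speed of sleeve2 below 0.03 m/s) or (horizontal distance between sleeve3 and stud2 below 0.009 m and z of sleeve3 in the frame of rail between 0.022 and 0.03 m and angle between sleeve3's own z axis and vertical below 0.1 rad and linear speed of sleeve3 below 0.03 m/s)) and z of stud3 in the frame of rail between -0.002 and 0.008 m and y of stud3 in the frame of rail between -0.007 and 0.007 m and x of stud3 in the frame of rail between -0.15 and 0.15 m and ((horizontal distance between sleeve1 and stud3 below 0.009 m and z of sleeve1 in the frame of rail between 0.022 and 0.03 m and angle between sleeve1's own z axis and vertical below 0.1 rad and linear speed of sleeve1 below 0.03 m/s) or (horizontal distance between sleeve2 and stud3 below 0.009 m and z of sleeve2 in the frame of rail between 0.022 and 0.03 m and angle between sleeve2's own z axis and vertical below 0.1 rad and linear speed of sleeve2 below 0.03 m/s) or (horizontal distance between sleeve3 and stud3 below 0.009 m and z of sleeve3 in the frame of rail between 0.022 and 0.03 m and angle between sleeve3's own z axis and vertical below 0.1 rad and linear speed of sleeve3 below 0.03 m/s)) and z of stud4 in the frame of rail between -0.002 and 0.008 m and y of stud4 in the frame of rail between -0.007 and 0.007 m and x of stud4 in the frame of rail between -0.15 and 0.15 m and ((horizontal distance between sleeve1 and stud4 below 0.009 m and z of sleeve1 in the frame of rail between 0.022 and 0.03 m and angle between sleeve1's own z axis and vertical below 0.1 rad and linear speed of sleeve1 below 0.03 m/s) or (horizontal distance between sleeve2 and stud4 below 0.009 m and z of sleeve2 in the frame of rail between 0.022 and 0.03 m and angle between sleeve2's own z axis and vertical below 0.1 rad and linear speed of sleeve2 below 0.03 m/s) or (horizontal distance between sleeve3 and stud4 below 0.009 m and z of sleeve3 in the frame of rail between 0.022 and 0.03 m and angle between sleeve3's own z axis and vertical below 0.1 rad and linear speed of sleeve3 below 0.03 m/s))); the robot touches nothing.
It fails at once if the tape roll is moved more than 4 cm (distance of tape from where it was at the start of the episode above 0.04 m).
It fails at once if the jar is moved more than 4 cm (distance of jug from where it was at the start of the episode above 0.04 m).
It fails at once if the screwdriver is moved more than 4 cm (distance of driver from where it was at the start of the episode above 0.04 m).
Of stud1, stud2, stud3, stud4 only 2 to 3 are there at a start; the rules pass over those that are not, and their reading is None.
At some moment in a run one of sleeve1, sleeve2, sleeve3 may be knocked a few centimetres aside while the robot is not near it.
It also fails if it takes over 210 s, if anything falls off the work surface, if the arm or the gripper's body presses on something with over 40 N, if the wrist force passes 120 N, or if a joint passes its speed limit or range.

## Working session

There is one attempt and no reset: what is moved stays moved. The work goes in short steps, Python scripts to look and compute and a tool call to move; the robot and the scene stay as the last step left them, time stands still between calls to the robot, and variables do not carry over. Pictures are saved under pics/ and viewed, about 12 in all and at most 16, crops included, and the job is handed in when it is done.

Besides the shell and the picture viewer there is one more tool, called after "Call:" in YAML: its name, and indented under it one key for each argument. carry_out: Moves the arm, as the interface text tells. Its arguments: {"type":"object","properties":{"motion":{"type":"array"}},"required":["motion"]}

```bash
ls; mkdir -p pics; cat > h.py <<'E'
import numpy as np, cv2
from station import robot
def grab(n):
    f=robot.grab_frame(n); f['R']=cv2.Rodrigues(np.array(f['rvec'],float))[0]; f['t']=np.array(f['tvec'],float).ravel(); return f
def save(f,p,box=None,s=1):
    im=f['pixels'][:,:,::-1]
    if box: im=im[box[1]:box[3],box[0]:box[2]]
    cv2.imwrite(p,cv2.resize(im,None,fx=s,fy=s,interpolation=cv2.INTER_CUBIC))
def ray(f,u,v):
    xd,yd=(u-f['cx'])/f['fx'],(v-f['cy'])/f['fy']; rd=np.hypot(xd,yd); r=rd
    for _ in range(20): r=rd/(1+f['k1']*r*r)
    s=r/rd if rd>0 else 1
    d=f['R'].T@np.array([xd*s,yd*s,1]); return -f['R'].T@f['t'],d
def onz(f,u,v,z):
    c,d=ray(f,u,v); return c+d*(z-c[2])/d[2]
def proj(f,p):
    q=f['R']@np.array(p,float)+f['t']; a,b=q[:2]/q[2]; k=1+f['k1']*(a*a+b*b)
    return np.array([f['fx']*a*k+f['cx'],f['fy']*b*k+f['cy']])
E
python3 - <<'E'
from h import *
for n in('scene','top'):
    f=grab(n); save(f,f'pics/{n}0.png',s=1.25); print(n,f['fx'],f['cx'],f['cy'],f['k1'],-f['R'].T@f['t'],f['R'][2])
print(robot.state())
E
```

```text
pics
scene 400.12096740028085 320.8263196385165 204.53594884511773 -0.06239169368196775 [1.19714815 0.3531247  0.79550998] [-0.58966307 -0.33399555 -0.73535328]
top 454.04105639149594 319.4048790972068 194.19751236292254 -0.005597674544954688 [0.51397344 0.03293886 1.02268929] [ 0.08581755 -0.02191147 -0.99606989]
{'time_s': 0.1, 'joints': array([-1.24020123,  0.53711   , -0.00448804,  1.53872477,  0.0025971 ,
        1.06729152, -0.07118582]), 'joint_velocities': array([ 0.00062907, -0.00179952,  0.00053032, -0.00171431,  0.00073348,
        0.00187718, -0.00030053]), 'joint_torque': array([ 2.56320913e-03, -5.72075987e+01,  9.93611589e-01, -2.52227086e+01,
       -5.62270987e-02,  1.35303623e-02,  1.59228381e-05]), 'tool_pos': array([0.2509867 , 0.59903886, 0.25493282]), 'tool_rot': array([-1.08495112e-04,  1.97036326e-01,  9.80395891e-01, -7.56221746e-04]), 'ft_force': array([ 0.5021499 , -0.54286829,  0.27827122]), 'moment': array([ 2.78667782e-02, -1.85577445e-02, -2.84672009e-05]), 'finger_gap': 0.08777246531161427}
```

View pics/scene0.png

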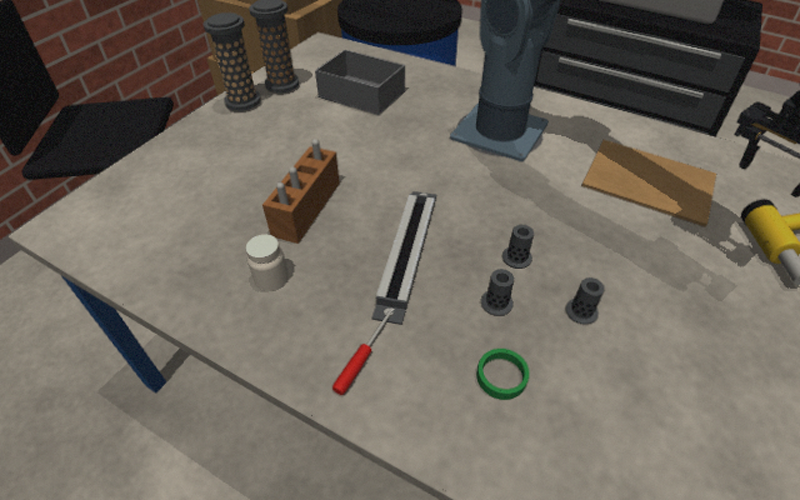

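View pics/top0.png

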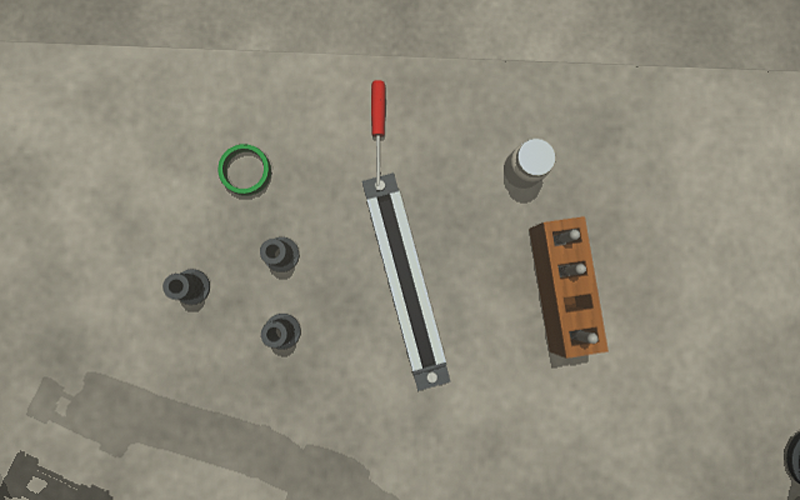

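The pictures show three studs in the rack (top view near (573,235), (580,268) and (592,338), third well empty). The rail slot runs from (385,195) to (430,365), with sleeves at (273,252), (177,286) and (275,333). The screwdriver tip sits near the rail's far foot, the jar is at (537,157) and the tape at (244,170).

```bash
cat >> h.py <<'E'
def measure(f,v=True):
    im=f['pixels']; hsv=cv2.cvtColor(im,cv2.COLOR_RGB2HSV); H,S,V=[hsv[...,i].astype(int) for i in range(3)]
    return H,S,V
E
python3 - <<'E'
from h import *
f=grab('top'); H,S,V=measure(f)
# rail lips: bright low-sat, in ROI
def comps(m,amin,roi):
    k=np.zeros(m.shape,np.uint8); x0,y0,x1,y1=roi; k[y0:y1,x0:x1]=m[y0:y1,x0:x1]
    n,l,st,c=cv2.connectedComponentsWithStats(k); return [(np.argwhere(l==i)[:,::-1],st[i],c[i]) for i in range(1,n) if st[i][4]>=amin]
for p,st,c in comps((V>165)&(S<45),100,(285,135,370,320)):
    q=np.array([onz(f,a,b,.026)[:2] for a,b in p]); r=cv2.minAreaRect((q*1000).astype(np.float32)); print('lip',st,r, cv2.boxPoints(r).round().tolist())
m=((H<16)&(S>110)).astype(np.uint8)
m=cv2.morphologyEx(m,cv2.MORPH_CLOSE,np.ones((15,15)))
for p,st,c in comps(m,300,(400,150,520,320)):
    print('brown',st,V[p[:,1],p[:,0]].mean())
np.set_printoptions(linewidth=200)
for a,b,c,d in[(425,172,487,296)]:
    save(f,'pics/rack.png',(a,b,c,d),4.8); 
save(f,'pics/slv.png',(115,175,255,295),5)
E
```

```text
lip [ 312  153   45  139 1104] ((541.73095703125, -22.17351531982422), (309.5632629394531, 17.212474822998047), 16.734392166137695) [[391.0, -58.0], [396.0, -75.0], [692.0, 14.0], [687.0, 31.0]]
lip [ 294  158   44  139 1075] ((529.6734619140625, 18.507888793945312), (309.1935119628906, 16.711580276489258), 16.698963165283203) [[379.0, -18.0], [384.0, -34.0], [680.0, 55.0], [675.0, 71.0]]
brown [ 429  173   58  113 4212] 118.49145299145299
```

View pics/rack.png

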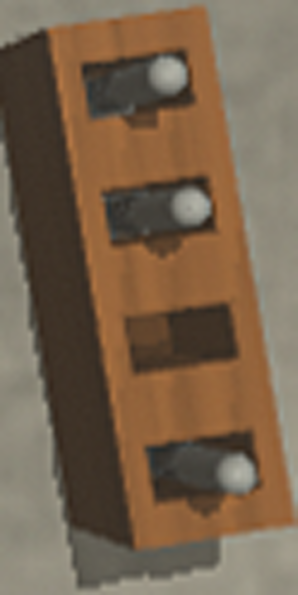

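View pics/slv.png

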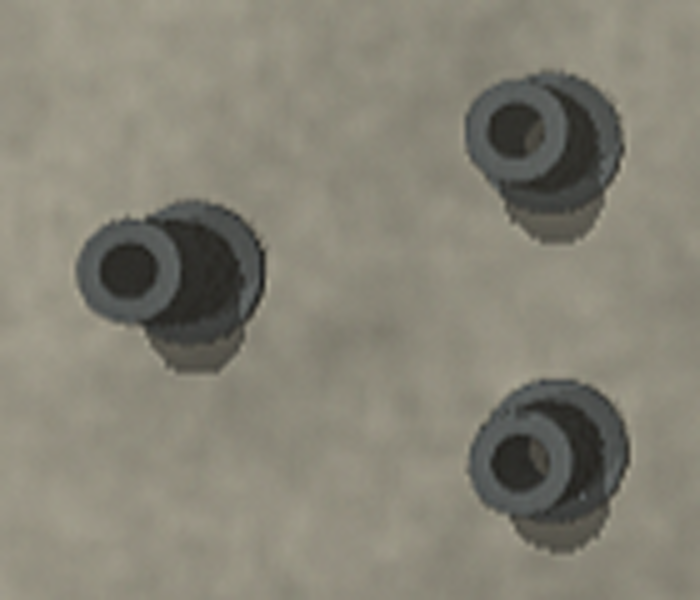

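The crops show the dome tops at (168,76), (191,206) and (236,473) in the rack crop and the top-face corners. In the sleeve crop, the top rings are at (515,130), (129,271) and (520,461).

```bash
python3 - <<'E'
from h import *
np.set_printoptions(precision=4,suppress=True)
f=grab('top'); g=grab('scene')
cor=[(47,28),(205,6),(298,522),(135,548)]
P=np.array([onz(f,425+a/4.8,172+b/4.8,.095)[:2] for a,b in cor])
r=cv2.minAreaRect((P*1000).astype(np.float32)); print('rack',P.tolist(),r)
c=P.mean(0); d=(P[0]+P[1]-P[2]-P[3]); print('c',c,'len',np.linalg.norm(d)/2,'yaw',np.degrees(np.arctan2(d[1],d[0])))
d/=np.linalg.norm(d)
for s in(-82.5,-27.5,27.5,82.5): print('well',c+d*s/1000)
def blob(f,x,y,R,th=None):
    H,S,V=measure(f); x0,y0=int(x)-R,int(y)-R
    sub=((S[y0:y0+2*R,x0:x0+2*R]<70)&(V[y0:y0+2*R,x0:x0+2*R]>120)).astype(np.uint8)
    return sub
tops=[(168,76),(191,206),(236,473)]
for a,b in tops:
    print('stud top', onz(f,425+a/4.8,172+b/4.8,.134))
for a,b in[(515,130),(129,271),(520,461)]: print('sleeve',onz(f,115+a/5,175+b/5,.080))
# predicted in scene
for a,b in tops: print(proj(g,onz(f,425+a/4.8,172+b/4.8,.134)))
save(g,'pics/sc_rack.png',(205,105,345,255),5)
save(g,'pics/sc_slv.png',(375,170,495,265),6)
E
```

```text
rack [[0.6351611745966398, -0.2254683932681456], [0.6469097157247315, -0.2942606612292007], [0.427271214838765, -0.3342247536903327], [0.4146451944914221, -0.2644715132190942]] ((531.0762939453125, -279.871337890625), (223.9386749267578, 70.88616180419922), 10.030288696289062)
c [ 0.531  -0.2796] len 0.2235910260792869 yaw 10.171112857353853
well [ 0.4498 -0.2942]
well [ 0.5039 -0.2845]
well [ 0.5581 -0.2748]
well [ 0.6122 -0.265 ]
stud top [ 0.6117 -0.2651  0.134 ]
stud top [ 0.5582 -0.2747  0.134 ]
stud top [ 0.45   -0.2933  0.134 ]
sleeve [0.5747 0.2218 0.08  ]
sleeve [0.512  0.3768 0.08  ]
sleeve [0.4391 0.2134 0.08  ]
[224.9509 147.2685]
[234.6536 135.1012]
[252.783  112.8554]
```

View pics/sc_rack.png

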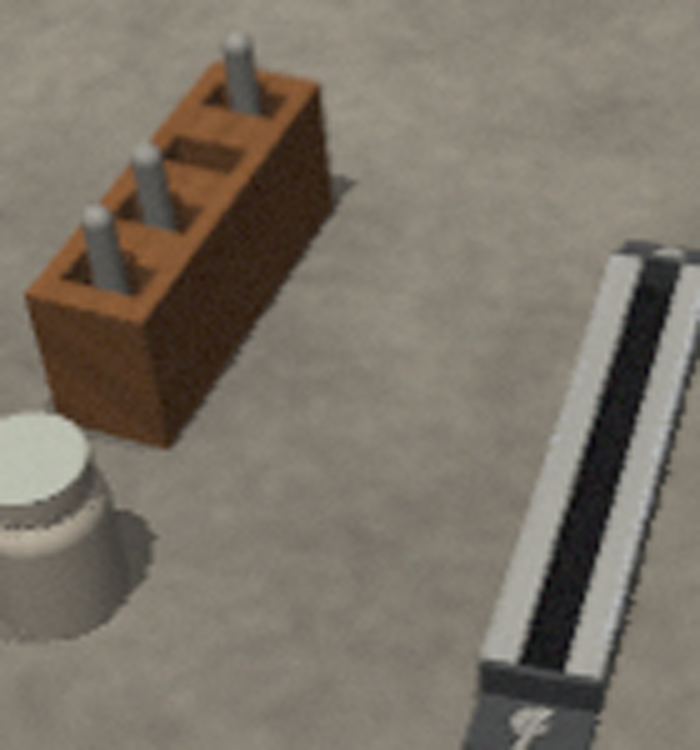

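The second view agrees with the first to within 1 px. Moving above the first stud.

Call:
carry_out:
  motion:
    - [[2.25,-5.4,0],[0,0,2.05],100]
    - [[2.25,-5.4,0],[0,0,2.05],100]
    - [[2.25,-5.4,0],[0,0,2.05],100]
    - [[2.25,-5.4,0],[0,0,2.05],100]
    - [[2.25,-5.4,0],[0,0,2.05],100]
    - [[2.25,-5.4,0],[0,0,2.05],100]
    - [[2.25,-5.4,0],[0,0,2.05],100]
    - [[2.25,-5.4,0],[0,0,2.05],100]

```text
time_s: 1.25
tool_pos: [0.4318, 0.1657, 0.256]
tool_rot: [0.0, 0.055, 0.999, 0.0]
ft_force: [2.2, 0.1, 0.5]
finger_gap: 0.0882
```

Call:
carry_out:
  motion:
    - [[2.25,-5.4,0],[0,0,2.05],100]
    - [[2.25,-5.4,0],[0,0,2.05],100]
    - [[2.25,-5.4,0],[0,0,2.05],100]
    - [[2.25,-5.4,0],[0,0,2.05],100]
    - [[2.25,-5.4,0],[0,0,2.05],100]
    - [[2.25,-5.4,0],[0,0,2.05],70]
    - [[2.25,-5.4,0],[0,0,2.05],70]
    - [[2.25,-5.4,0],[0,0,2.05],70]

```text
time_s: 2.25
tool_pos: [0.6118, -0.266, 0.2557]
tool_rot: [0.0, -0.089, 0.996, 0.0]
ft_force: [0.2, -0.1, -0.5]
finger_gap: 0.062
```

Call:
carry_out:
  motion:
    - [[0,0,0],[0,0,0],70]
    - [[0,0,0],[0,0,0],70]

```text
time_s: 2.5
tool_pos: [0.6111, -0.2638, 0.2552]
tool_rot: [-0.0, -0.088, 0.996, 0.001]
ft_force: [0.5, 1.1, 0.1]
finger_gap: 0.0617
```

Call:
carry_out:
  motion:
    - [[0.05,-0.12,-5],[0,0,0],70]
    - [[0,0,-5],[0,0,0],70]
    - [[0,0,-3.7],[0,0,0],70]
    - [[0,0,0],[0,0,0],70]
    - [[0,0,0],[0,0,0],0]
    - [[0,0,0],[0,0,0],0]
    - [[0,0,0],[0,0,0],0]
    - [[0,0,0],[0,0,0],0]

```text
time_s: 3.5
tool_pos: [0.6119, -0.2658, 0.1193]
tool_rot: [0.0, -0.088, 0.996, -0.0]
ft_force: [-0.3, -0.7, 0.4]
finger_gap: 0.0236
```

Call:
carry_out:
  motion:
    - [[0,0,0],[0,0,0],0]
    - [[0,0,1],[0,0,0],0]
    - [[0,0,3],[0,0,0],0]
    - [[0,0,4],[0,0,0],0]
    - [[0,0,4],[0,0,0],0]
    - [[0,0,0],[0,0,0],0]

```text
time_s: 4.25
tool_pos: [0.6134, -0.2668, 0.2425]
tool_rot: [0.003, -0.088, 0.996, -0.002]
ft_force: [0.0, -0.6, -2.6]
finger_gap: 0.0163
```

Call:
carry_out:
  motion:
    - [[0.2,3.6,0],[0,0,-10.4],0]
    - [[0.2,3.6,0],[0,0,-10.4],0]
    - [[0.2,3.6,0],[0,0,-10.4],0]
    - [[0.2,3.6,0],[0,0,-10.4],0]
    - [[0.2,3.6,0],[0,0,-10.4],0]
    - [[0.2,3.6,0],[0,0,-10.4],0]
    - [[0.2,3.6,0],[0,0,-10.4],0]
    - [[0.2,3.6,0],[0,0,-10.4],0]

```text
time_s: 5.25
tool_pos: [0.6266, 0.0235, 0.237]
tool_rot: [-0.001, 0.598, 0.801, -0.001]
ft_force: [1.0, -0.1, -3.0]
finger_gap: 0.0158
```

Call:
carry_out:
  motion:
    - [[0,0.4,0],[0,0,0],0]
    - [[0,0,0],[0,0,0],0]
    - [[0,0,0],[0,0,0],0]

```text
time_s: 5.62
tool_pos: [0.6274, 0.0243, 0.2384]
tool_rot: [0.0, 0.596, 0.803, -0.001]
ft_force: [-0.2, -0.2, -2.2]
finger_gap: 0.0161
```

```bash
python3 - <<'E'
from h import *
np.set_printoptions(precision=4,suppress=True)
s=robot.state(); q=s['tool_rot']; print(s['tool_pos'],q, 'jaw',2*np.degrees(np.arctan2(q[2],q[1]))-90,s['finger_gap'])
c=np.array([.5357,-.0018]); a=np.radians(16.7); u=np.array([np.cos(a),np.sin(a)]); n=np.array([-u[1],u[0]])
d=s['tool_pos'][:2]-c; print('rail frame',d@u,d@n)
f=grab('top'); g=grab('scene'); save(g,'pics/s1.png',(260,60,400,220),4.5)
E
```

```text
[0.6274 0.0243 0.2384] [ 0.0001  0.5963  0.8028 -0.0006] jaw 16.79209679028162 0.016096678752284748
rail frame 0.09529504615337579 -0.001348154690548607
```

View pics/s1.png

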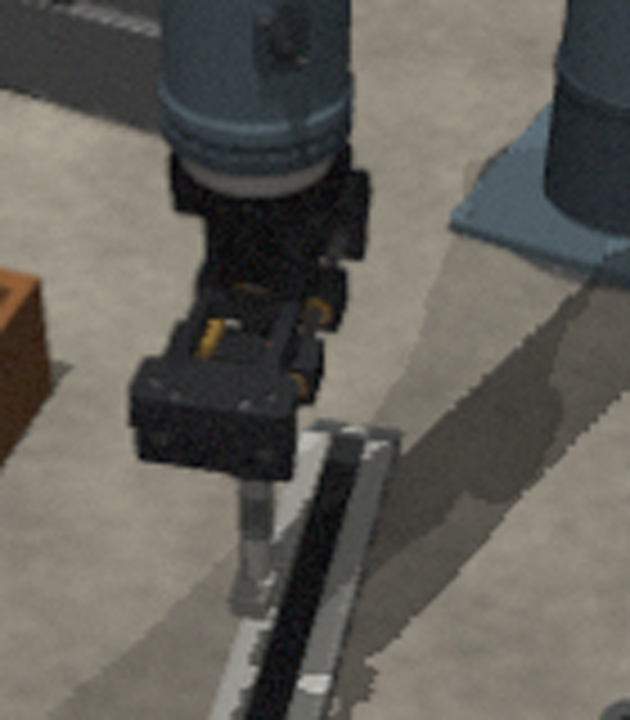

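The scene picture shows the stud hanging straight with its head end-on to the slot: shaft about (256,540) in the crop, head bottom near (250,613). Checking its sideways offset numerically.

```bash
python3 - <<'E'
from h import *
np.set_printoptions(precision=3,suppress=True)
s=robot.state(); p=s['tool_pos']; g=grab('scene'); 
for z in np.arange(.12,.24,.01): print(round(z,3),proj(g,[p[0],p[1],z]),end=' ')
print(); H,S,V=measure(g); G=g['pixels'].mean(2)
for v in (170,174,178,182,186,190,192,194,196,198): print(v,G[v,305:330].astype(int))
E
```

```text
0.12 [318.622 193.62 ] 0.13 [318.593 190.635] 0.14 [318.563 187.603] 0.15 [318.533 184.522] 0.16 [318.502 181.392] 0.17 [318.471 178.212] 0.18 [318.439 174.981] 0.19 [318.407 171.697] 0.2 [318.374 168.359] 0.21 [318.34  164.966] 0.22 [318.307 161.517] 0.23 [318.272 158.01 ] 
170 [129 128 127 125 126 127 126 116  69  58  71  68  74  69  62  55 111 139
 147 147 146 148 148 134  81]
174 [128 128 126 129 129 129 128 117  75  43  51  48  46  52  46  48 120 145
 146 146 147 109  76  49  20]
178 [126 124 125 127 124 126 123 125  87  64  67  62  61  55  52  84 144 117
  82  77  76  64  35  15  25]
182 [122 120 123 126 128 131 121 113  86  80  88  89  90  86  76  68  75  70
  77  79  58  27  14  19  16]
186 [131 129 116 110 112 113 114 105  77  68  84  89  91  87  78  78  73  66
  70  45  25  18  16  17  11]
190 [107 110 110 110 111 113  90  75  74  78  77  75  76  91 101  78  68  71
  44  20  15  23  23  19  14]
192 [109 107 106 108 107 100  86  77  77  75  74  77  90  97  87  68  74  52
  22  18  16  16  10  12  14]
194 [106 105 106 109 109  99  80  73  74  71  72  73  74  73  63  71  63  33
  23  19  22  14  20  19  13]
196 [109 107 112 111 114 108  94  79  75  73  70  74  70  69  77 114  80  19
  14  15  15  17  10  22  14]
198 [108 108 112 114 112 112 111 106 125 144 153 151 147 145 145 104  44  21
  16  22  28  24  16  10  28]
```

```bash
cat >> h.py <<'E'
RC=np.array([.5357,-.0018]); RA=np.radians(16.7); RU=np.array([np.cos(RA),np.sin(RA)]); RN=np.array([-RU[1],RU[0]])
def rail(p): d=np.array(p)[:2]-RC; return np.array([d@RU,d@RN])*1000
def world(x,y): return RC+RU*x/1000+RN*y/1000
def inplane(f,u,v,x):   # ray with the plane rail-x = x (mm): gives rail n (mm), z (mm)
    c,d=ray(f,u,v); s=(x/1000-(c[:2]-RC)@RU)/(d[:2]@RU); p=c+d*s; return rail(p)[1],p[2]*1000
E
python3 - <<'E'
from h import *
np.set_printoptions(precision=2,suppress=True)
s=robot.state(); g=grab('scene'); f=grab('top'); 
for nm,F in(('scene',g),('top',f)):
    G=F['pixels'].astype(float).mean(2)
    for x in (-130,-100,-70,-40,40,70,130):
        ys=np.arange(-45,45,.25); prof=[]
        for y in ys:
            w=world(x,y); u,v=proj(F,[w[0],w[1],.026]); prof.append(cv2.getRectSubPix(G.astype(np.float32),(1,1),(float(u),float(v)))[0,0])
        prof=np.array(prof); d=np.gradient(cv2.GaussianBlur(prof.astype(np.float32)[None],(0,0),3)[0])
        i=np.argmin(np.where((ys>-22)&(ys<0),d,9)); j=np.argmax(np.where((ys>0)&(ys<22),d,-9)); print(nm,x,ys[i],ys[j],(ys[i]+ys[j])/2)
p=rail(s['tool_pos']);print('tcp',p)
for u,v in((316.5,174),(316.5,170),(316.4,178)): print(inplane(g,u,v,p[0]))
E
```

```text
scene -130 -14.5 9.0 -2.75
scene -100 -14.5 8.75 -2.875
scene -70 -19.75 9.0 -5.375
scene -40 -13.75 9.25 -2.25
scene 40 -19.75 9.25 -5.25
scene 70 -15.0 8.5 -3.25
scene 130 -14.75 8.5 -3.125
top -130 -12.25 8.5 -1.875
top -100 -12.0 6.5 -2.75
top -70 -19.5 5.25 -7.125
top -40 -7.25 4.0 -1.625
top 40 -6.5 18.75 6.125
top 70 -21.75 17.0 -2.375
top 130 -1.5 1.25 -0.125
tcp [95.73 -0.82]
(np.float64(-5.467082438133452), np.float64(182.27303650462935))
(np.float64(-5.333521870180393), np.float64(194.41437680491413))
(np.float64(-5.836576149253535), np.float64(169.84025878714394))
```

Call:
carry_out:
  motion:
    - [[-0.06,0.2,-3],[0,0,0],0]
    - [[0,0,-4],[0,0,0],0]
    - [[0,0,-2],[0,0,0],0]
    - [[0,0,0],[0,0,0],0]
    - [[0,0,0],[0,0,0],0]

```text
time_s: 6.5
tool_pos: [0.6282, 0.028, 0.1501]
tool_rot: [0.001, 0.596, 0.803, 0.001]
ft_force: [0.6, 0.5, -2.6]
finger_gap: 0.0159
```

```bash
python3 - <<'E'
from h import *
np.set_printoptions(precision=2,suppress=True)
s=robot.state(); g=grab('scene'); print(s['tool_pos'],rail(s['tool_pos']),s['ft_force'])
print(proj(g,[*s['tool_pos'][:2],.03]))
save(g,'pics/s2.png',(280,150,380,250),6)
G=g['pixels'].mean(2)
for v in range(200,228,2): print(v,G[v,300:332].astype(int))
E
```

```text
[0.63 0.03 0.15] [97.13  1.95] [ 0.56  0.5  -2.65]
[319.9  219.19]
200 [110 109 106 108 110 107 111 115 110 112 114 113 117 138 113  65  39  49
  55  50  51  43  27  13  23  18  19  17  18  64  80  79]
202 [108 107 107 105 106 105 108 109 112 113 114 113 139 150 115  66  55  48
  51  51  43  26  23  10  21  13  13  28  53  74  80  79]
204 [107 109 107 105 109 105 108 106 110 107 108 128 143 146 111  67  65  57
  68  58  52  36  21  27  24  21  14  32  70  77  97 104]
206 [107 109 111 110 107 111 108 105 104 105 110 137 146 148 132  88  56  57
  55  57  56  53  31  18  15  27  20  55  72  94 102 102]
208 [105 109 108 109 112 109 112 111 110 109 136 148 146 147 107  67  84  91
  90  88  79  69  71  69  43  19  34  90 102 103 103 102]
210 [109 109 109 109 109 110 111 110 114 129 145 148 148 108  77  69  81  92
  90  86  81  72  75  55  31  13  71  98 104 101 104 109]
212 [107 108 107 106 105 110 112 112 116 149 149 148 112  82  67  66  84  90
  91  87  82  73  78  62  30  52  90 104 104 105 106 108]
214 [113 111 111 114 107 109 110 111 135 148 148 150 110  78  77  73  70  72
  88  88  8
[... 156 characters left out ...]
 104 106 100 108 120  98]
218 [110 109 104 109 110 110 116 139 147 148 151 149 137  94  74  76  75  74
  92  98  97  72  31  40 147 173 131 155 169 181 142  77]
220 [108 111 109 109 106 108 135 147 149 150 148 110  75  73  75  74  76  74
  70  73  70  47  17 116 164 177 173 173 179 185 135  60]
222 [115 112 112 108 108 128 144 150 150 151 112  82  76  51  53  60  76  77
  72  73  55  38  37  91 108 107 108 107 110 136  95  58]
224 [108 110 110 107 114 140 147 150 149 109  82  80  52  23  16  16  14  20
  21  17  23  21  90 104 104 107 104 111 112  92  53 108]
226 [108 110 110 113 130 143 150 150 111  82  83  63  36  20  21  19  17  21
  14  13  16  72  95 104 104 102 102 108 103  81  59 106]
```

View pics/s2.png

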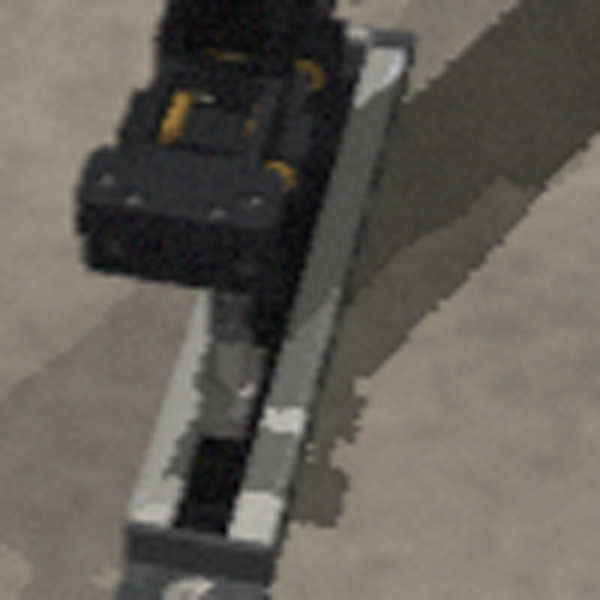

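The crop shows the head just above the slot, with its bottom edge spanning about (197–243, 437) and the lip edges on either side. Converting.

```bash
python3 - <<'E'
from h import *
g=grab('scene'); x=rail(robot.state()['tool_pos'])[0]
for du,dv in((197,437),(243,437)): print('head',inplane(g,280+(du+.0)/6-.4,150+dv/6-.4,x+21))
for du,dv in((214,315),(254,315),(214,300),(252,300)): print('shaft',inplane(g,280+du/6-.4,150+dv/6-.4,x))
E
```

```text
head (np.float64(-12.16765029181441), np.float64(38.138922046443646))
head (np.float64(7.288631520619889), np.float64(43.147044406125936))
shaft (np.float64(-9.188715780032686), np.float64(90.55720604404682))
shaft (np.float64(7.271213312618383), np.float64(94.37581697749276))
shaft (np.float64(-9.070789729303963), np.float64(99.35611959418445))
shaft (np.float64(6.465224578141761), np.float64(102.9148955838044))
```

Call:
carry_out:
  motion:
    - [[0.02,-0.06,-1],[0,0,0],0]
    - [[0,0,-0.7],[0,0,0],0]
    - [[0,0,0],[0,0,0],0]
    - [[0,0,0],[0,0,0],0]

```text
time_s: 7.1
tool_pos: [0.6273, 0.0276, 0.1317]
tool_rot: [0.0, 0.596, 0.803, -0.0]
ft_force: [-0.1, 0.6, -2.3]
finger_gap: 0.0162
```

Call:
carry_out:
  motion:
    - [[0,0,-0.8],[0,0,0],0]
    - [[0,0,-0.6],[0,0,0],0]
    - [[0,0,-0.3],[0,0,0],0]
    - [[0,0,0],[0,0,0],0]
    - [[0,0,0],[0,0,0],0]

```text
time_s: 7.72
tool_pos: [0.6275, 0.0276, 0.1148]
tool_rot: [0.0, 0.596, 0.803, 0.0]
ft_force: [0.0, -0.5, -1.3]
finger_gap: 0.0158
```

Call:
carry_out:
  motion:
    - [[0,0,-0.1],[0,0,0],0]
    - [[0,0,0],[0,0,-9],0]
    - [[0,0,0],[0,0,-10],0]
    - [[0,0,0],[0,0,-10],0]
    - [[0,0,0],[0,0,-10],0]
    - [[0,0,0],[0,0,-10],0]
    - [[0,0,0],[0,0,-10],0]
    - [[0,0,0],[0,0,-10],0]

```text
time_s: 8.72
tool_pos: [0.6274, 0.028, 0.1138]
tool_rot: [-0.0, 0.947, 0.322, 0.0]
ft_force: [0.7, 0.7, -2.6]
finger_gap: 0.0159
```

Call:
carry_out:
  motion:
    - [[0,0,0],[0,0,-10],0]
    - [[0,0,0],[0,0,-10],0]
    - [[0,0,0],[0,0,-1],0]
    - [[0,0,0],[0,0,0],0]
    - [[0,0,0],[0,0,0],0]

```text
time_s: 9.35
tool_pos: [0.6273, 0.0277, 0.1138]
tool_rot: [-0.0, 0.989, 0.148, 0.0]
ft_force: [0.1, 0.6, -2.2]
finger_gap: 0.0158
```

Call:
carry_out:
  motion:
    - [[0,0,0],[0,0,0],45]
    - [[0,0,0],[0,0,0],45]
    - [[0,0,0],[0,0,0],45]
    - [[0,0,2],[0,0,0],45]
    - [[0,0,5],[0,0,0],45]
    - [[0,0,6],[0,0,0],45]
    - [[-1.15,-5.0,0.4],[0,0,-1.2],45]
    - [[-1.15,-5.0,0],[0,0,-1.2],45]

```text
time_s: 10.35
tool_pos: [0.6047, -0.0734, 0.2503]
tool_rot: [0.0, 0.992, 0.126, 0.002]
ft_force: [0.7, -0.7, -0.9]
finger_gap: 0.0399
```

Call:
carry_out:
  motion:
    - [[-1.1,-5.1,0],[0,0,-1.1],60]
    - [[-1.1,-5.1,0],[0,0,-1.1],60]
    - [[-1.1,-5.1,0],[0,0,-1.1],60]
    - [[-1.2,-5.0,0],[0,0,-1.1],60]
    - [[0,0,0],[0,0,0],60]
    - [[0,0,0],[0,0,0],60]

```text
time_s: 11.1
tool_pos: [0.5596, -0.2749, 0.2485]
tool_rot: [-0.0, 0.996, 0.088, 0.0]
ft_force: [-1.0, 0.6, 0.1]
finger_gap: 0.0525
```

```bash
python3 - <<'E'
from h import *
np.set_printoptions(precision=2,suppress=True)
g=grab('scene'); f=grab('top'); p=robot.state()['tool_pos'];print(p*1000)
a=g['pixels'][100:255,280:400]; b=f['pixels'][100:255,260:380]
cv2.imwrite('pics/p2.png',cv2.resize(np.hstack([a,b])[:,:,::-1],None,fx=3.2,fy=3.2,interpolation=cv2.INTER_CUBIC))
E
```

```text
[ 560.18 -273.66  248.01]
```

View pics/p2.png

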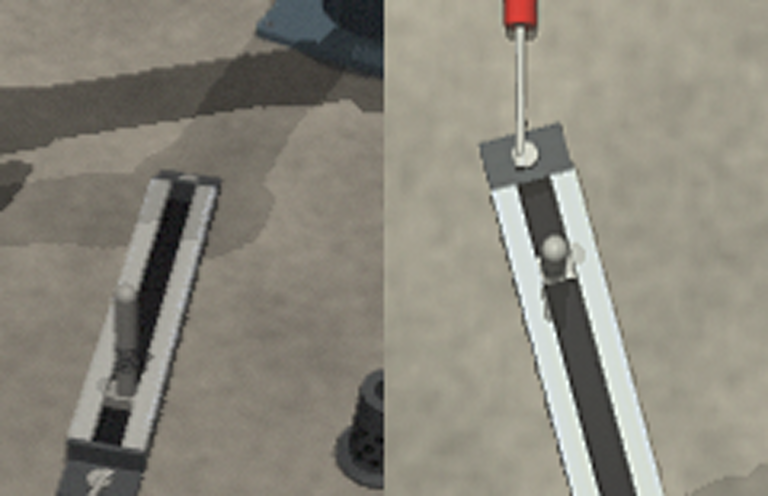

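The picture shows stud 1 standing in the slot: dome at left-crop (125,292) and right-crop (553,245), with its head across the slot. On to stud 2.

Call:
carry_out:
  motion:
    - [[-0.12,-0.05,-5],[0,0,0],60]
    - [[0,0,-5],[0,0,0],60]
    - [[0,0,-3],[0,0,0],60]
    - [[0,0,0],[0,0,0],0]
    - [[0,0,0],[0,0,0],0]
    - [[0,0,0],[0,0,0],0]
    - [[0,0,0],[0,0,0],0]
    - [[0,0,0],[0,0,0],0]

```text
time_s: 12.2
tool_pos: [0.5587, -0.2756, 0.1186]
tool_rot: [-0.0, 0.996, 0.088, 0.001]
ft_force: [-0.1, 1.7, 5.4]
finger_gap: 0.0159
```

Call:
carry_out:
  motion:
    - [[0,0,1],[0,0,0],0]
    - [[0,0,3],[0,0,0],0]
    - [[0,0,4],[0,0,0],0]
    - [[0,0,4],[0,0,0],0]
    - [[0,0,0],[0,0,0],0]

```text
time_s: 12.82
tool_pos: [0.5591, -0.2772, 0.2408]
tool_rot: [0.001, 0.996, 0.087, 0.002]
ft_force: [0.0, 0.2, -3.1]
finger_gap: 0.0163
```

Call:
carry_out:
  motion:
    - [[-0.23,2.75,0],[0,0,9.6],0]
    - [[-0.23,2.75,0],[0,0,9.6],0]
    - [[-0.23,2.75,0],[0,0,9.6],0]
    - [[-0.23,2.75,0],[0,0,9.6],0]
    - [[-0.23,2.75,0],[0,0,9.6],0]
    - [[-0.23,2.75,0],[0,0,9.6],0]
    - [[-0.23,2.75,0],[0,0,9.6],0]
    - [[-0.23,2.75,0],[0,0,9.6],0]

```text
time_s: 13.82
tool_pos: [0.5385, -0.0547, 0.2365]
tool_rot: [-0.001, 0.724, 0.69, -0.001]
ft_force: [0.7, -0.4, -2.3]
finger_gap: 0.016
```

Call:
carry_out:
  motion:
    - [[-0.23,2.75,0],[0,0,9.6],0]
    - [[-0.23,2.75,0],[0,0,9.7],0]
    - [[0,0,-4],[0,0,0],0]
    - [[0,0,-3],[0,0,0],0]
    - [[0,0,-2],[0,0,0],0]
    - [[0,0,0],[0,0,0],0]
    - [[0,0,0],[0,0,0],0]

```text
time_s: 14.7
tool_pos: [0.5351, -0.001, 0.148]
tool_rot: [0.0, 0.601, 0.799, -0.0]
ft_force: [1.1, -0.1, -2.1]
finger_gap: 0.0161
```

```bash
python3 - <<'E'
from h import *
np.set_printoptions(precision=2,suppress=True)
s=robot.state(); g=grab('scene'); p=s['tool_pos']; print(p*1000,rail(p),s['ft_force'])
u,v=proj(g,[*p[:2],.045]); print(u,v); x0,y0=int(u)-50,int(v)-60; print(x0,y0)
save(g,'pics/s3.png',(x0,y0,x0+100,y0+90),7)
E
```

```text
[535.13  -0.96 147.95] [-0.3   0.97] [ 1.12 -0.15 -2.15]
327.6168713610624 188.17182306739582
277 128
```

View pics/s3.png

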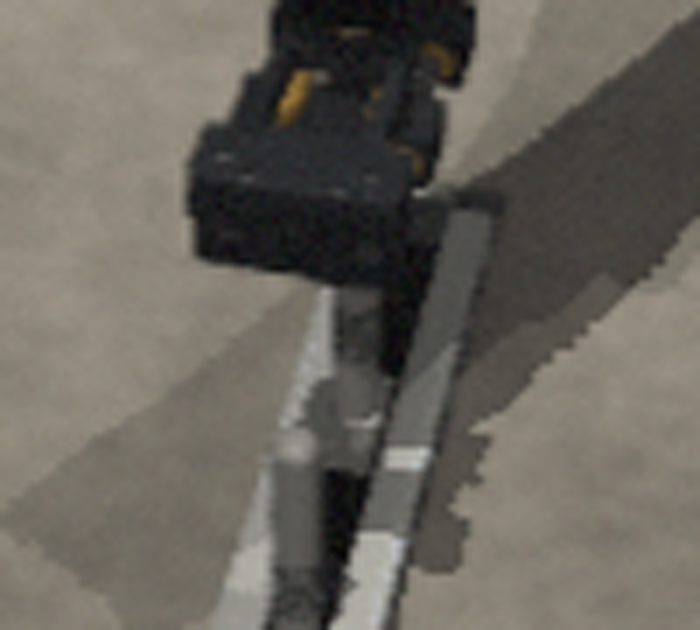

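Stud 2 hangs over the slot. The shaft spans (335–385, 330) and the head's lower right corner is near (372,458), partly behind stud 1.

```bash
python3 - <<'E'
from h import *
g=grab('scene'); x=rail(robot.state()['tool_pos'])[0]
G=g['pixels'].mean(2)
for v in(172,174,176): print(v,G[v,318:340].astype(int))
for v in (188,190,192,193,194): print(v,G[v,318:340].astype(int))
for du in(336,384): print('shaft',inplane(g,277+du/7-.45,128+330/7-.45,x))
print('headR',inplane(g,277+373/7-.45,128+458/7-.45,x+21))
E
```

```text
172 [108 111 111 119 138 146  92  48  59  70  64  54  39  26  17  17  20  19
  22  66  79  77]
174 [111 111 115 132 145 144  92  47  50  45  47  52  46  31  21  18  17  20
  42  69  76  78]
176 [112 111 128 144 143 144  92  47  51  54  54  41  44  28  12  11  12  13
  65  74  76  79]
188 [136  94  80  79  66  69  74  73 101 109 117 145 133  75  69  93  99 101
 103 106 107  78]
190 [138 142 135 120  87  70  76  71  74  91  96 102  78  41  88 102  99 100
 106 108 105  67]
192 [149 155 136 114  85  73  69  74  71  83  88  78  44  68 146 162 164 168
 168 185 121  54]
193 [131 134 126 105  76  63  70  71  67  71  74  68  40  86 148 166 168 173
 178 159 101  69]
194 [103 107  95  76  63  66  69  70  73  71  70  59  42 142 165 166 170 172
 185 137  73  76]
shaft (np.float64(-7.442111085747042), np.float64(92.51703793050281))
shaft (np.float64(10.461009956059439), np.float64(96.13686901023289))
headR (np.float64(11.373379753501442), np.float64(50.52487971825415))
```

Call:
carry_out:
  motion:
    - [[0.08,-0.28,-0.6],[0,0,0.5],0]
    - [[0,0,0],[0,0,0],0]
    - [[0,0,0],[0,0,0],0]

```text
time_s: 15.18
tool_pos: [0.5359, -0.0037, 0.1418]
tool_rot: [0.0, 0.597, 0.802, 0.0]
ft_force: [0.8, 0.7, -2.1]
finger_gap: 0.0164
```

```bash
python3 - <<'E'
from h import *
g=grab('scene'); s=robot.state();p=s['tool_pos']; print(p,rail(p)); x=rail(p)[0]
G=g['pixels'].astype(np.float32).mean(2)
# profiles across the slot: shaft plane (z~.10) and head end (z~.04), in mm of n
for nm,X,z in(('shaft',x,.098),('shaft',x,.09),('head',x+21,.038),('head',x+21,.041)):
    o=[]
    for y in range(-18,20,1):
        w=world(X,y); u,v=proj(g,[*w,z]); o.append(int(cv2.getRectSubPix(G,(1,1),(float(u),float(v)))[0,0]))
    print(nm,z,list(zip(range(-18,20,1),o)))
save(g,'pics/s4.png',(290,140,360,220),7.5)
E
```

```text
[ 0.53594388 -0.00362769  0.14177595] [-0.29160805 -1.82068667]
shaft 0.098 [(-18, 119), (-17, 124), (-16, 130), (-15, 137), (-14, 137), (-13, 121), (-12, 104), (-11, 91), (-10, 78), (-9, 66), (-8, 68), (-7, 68), (-6, 68), (-5, 67), (-4, 66), (-3, 65), (-2, 65), (-1, 65), (0, 62), (1, 60), (2, 57), (3, 54), (4, 51), (5, 43), (6, 36), (7, 29), (8, 22), (9, 15), (10, 15), (11, 18), (12, 20), (13, 18), (14, 16), (15, 17), (16, 19), (17, 21), (18, 19), (19, 18)]
shaft 0.09 [(-18, 128), (-17, 137), (-16, 130), (-15, 120), (-14, 106), (-13, 85), (-12, 66), (-11, 56), (-10, 51), (-9, 44), (-8, 47), (-7, 51), (-6, 54), (-5, 54), (-4, 55), (-3, 56), (-2, 56), (-1, 55), (0, 52), (1, 48), (2, 44), (3, 38), (4, 32), (5, 30), (6, 28), (7, 25), (8, 20), (9, 15), (10, 13), (11, 14), (12, 14), (13, 14), (14, 14), (15, 15), (16, 18), (17, 22), (18, 24), (19, 25)]
head 0.038 [(-18, 97), (-17, 95), (-16, 92), (-15, 90), (-14, 85), (-13, 81), (-12, 77), (-11, 72), (-10, 67), (-9, 66), (-8, 68), (-7, 69), (-6, 68), (-5, 67), (-4, 67), (-3, 68), (-2, 71), (-1, 72), (0, 72), (1, 72), (2, 72), (3, 72), (4, 71), (5, 67), (6, 62), (7, 55), (8, 44), (9, 33), (10, 43), (11, 58), (12, 74), (13, 84), (14, 92), (15, 97), (16, 98), (17, 98), (18, 99), (19, 100)]
head 0.041 [(-18, 114), (-17, 111), (-16, 105), (-15, 100), (-14, 92), (-13, 83), (-12, 75), (-11, 71), (-10, 67), (-9, 65), (-8, 66), (-7, 67), (-6, 68), (-5, 70), (-4, 71), (-3, 71), (-2, 72), (-1, 72), (0, 71), (1, 70), (2, 71), (3, 72), (4, 72), (5, 66), (6, 60), (7, 53), (8, 45), (9, 36), (10, 45), (11, 59), (12, 71), (13, 81), (14, 91), (15, 97), (16, 98), (17, 100), (18, 104), (19, 107)]
```

View pics/s4.png

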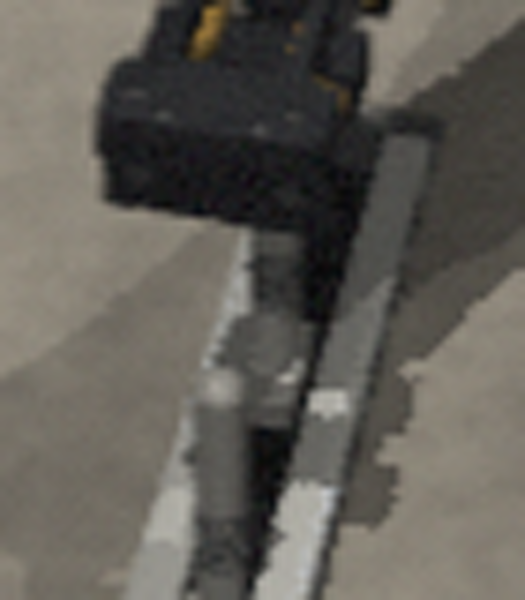

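The crop shows the stud centred: head right edge about 1.5 px clear of the near lip at (300,415), shaft centre at n≈-3, matching the slot's -2.95 in this view. Lowering.

Call:
carry_out:
  motion:
    - [[0,0,-0.6],[0,0,0],0]
    - [[0,0,-0.5],[0,0,0],0]
    - [[0,0,0],[0,0,0],0]
    - [[0,0,0],[0,0,0],0]

```text
time_s: 15.72
tool_pos: [0.5359, -0.0037, 0.1307]
tool_rot: [0.0, 0.597, 0.802, -0.0]
ft_force: [-0.5, -0.1, -1.7]
finger_gap: 0.0163
```

Call:
carry_out:
  motion:
    - [[0,0,-0.8],[0,0,0],0]
    - [[0,0,-0.6],[0,0,0],0]
    - [[0,0,-0.3],[0,0,0],0]
    - [[0,0,0],[0,0,0],0]
    - [[0,0,0],[0,0,0],0]

```text
time_s: 16.35
tool_pos: [0.536, -0.0037, 0.1138]
tool_rot: [0.0, 0.597, 0.802, 0.0]
ft_force: [0.2, -0.6, -2.0]
finger_gap: 0.0161
```

Call:
carry_out:
  motion:
    - [[0,0,0],[0,0,-9],0]
    - [[0,0.02,0],[0,0,-10],0]
    - [[-0.01,0.03,0],[0,0,-10],0]
    - [[-0.01,0.03,0],[0,0,-10],0]
    - [[-0.01,0.03,0],[0,0,-10],0]
    - [[-0.01,0.03,0],[0,0,-10],0]
    - [[-0.01,0.03,0],[0,0,-10],0]
    - [[0,0,0],[0,0,-10],0]

```text
time_s: 17.35
tool_pos: [0.5356, -0.0016, 0.114]
tool_rot: [-0.0, 0.972, 0.237, 0.0]
ft_force: [0.7, -0.6, -1.8]
finger_gap: 0.0158
```

Call:
carry_out:
  motion:
    - [[0,0,0],[0,0,-10],0]
    - [[0,0,0],[0,0,-1],0]
    - [[0,0,0],[0,0,0],0]
    - [[0,0,0],[0,0,0],0]

```text
time_s: 17.85
tool_pos: [0.5355, -0.0019, 0.1138]
tool_rot: [-0.0, 0.989, 0.146, 0.0]
ft_force: [0.2, 0.3, -2.5]
finger_gap: 0.0158
```

Call:
carry_out:
  motion:
    - [[0,0,0],[0,0,0],45]
    - [[0,0,0],[0,0,0],45]
    - [[0,0,0],[0,0,0],45]
    - [[0,0,2],[0,0,0],45]
    - [[0,0,5],[0,0,0],45]
    - [[0,0,6.4],[0,0,0],45]
    - [[-1.4,-4.86,0],[0,0,-1.1],45]
    - [[-1.4,-4.86,0],[0,0,-1.1],45]

```text
time_s: 18.85
tool_pos: [0.5077, -0.1, 0.2482]
tool_rot: [0.0, 0.992, 0.127, 0.001]
ft_force: [0.8, -1.0, -0.5]
finger_gap: 0.0401
```

Call:
carry_out:
  motion:
    - [[-1.4,-4.86,0],[0,0,-1.1],60]
    - [[-1.4,-4.86,0],[0,0,-1.1],60]
    - [[-1.4,-4.86,0],[0,0,-1.1],60]
    - [[-1.4,-4.86,0],[0,0,-1.1],60]
    - [[0,0,0],[0,0,0],60]
    - [[0,0,0],[0,0,0],60]
    - [[0,0,0],[0,0,0],60]

```text
time_s: 19.73
tool_pos: [0.4521, -0.2921, 0.2464]
tool_rot: [-0.0, 0.996, 0.089, 0.0]
ft_force: [0.1, 0.6, -0.0]
finger_gap: 0.053
```

Call:
carry_out:
  motion:
    - [[0,-0.1,-5],[0,0,0],60]
    - [[0,0,-5],[0,0,0],60]
    - [[0,0,-2.8],[0,0,0],60]
    - [[0,0,0],[0,0,0],0]
    - [[0,0,0],[0,0,0],0]
    - [[0,0,0],[0,0,0],0]
    - [[0,0,0],[0,0,0],0]
    - [[0,0,0],[0,0,0],0]

```text
time_s: 20.72
tool_pos: [0.4521, -0.2944, 0.1191]
tool_rot: [-0.0, 0.996, 0.088, 0.001]
ft_force: [-0.3, 1.6, 8.0]
finger_gap: 0.0157
```

Call:
carry_out:
  motion:
    - [[0,0,1],[0,0,0],0]
    - [[0,0,3],[0,0,0],0]
    - [[0,0,4],[0,0,0],0]
    - [[0,0,4],[0,0,0],0]
    - [[0,0,0],[0,0,0],0]
    - [[0,0,0],[0,0,0],0]

```text
time_s: 21.48
tool_pos: [0.451, -0.2938, 0.2374]
tool_rot: [-0.001, 0.996, 0.088, -0.0]
ft_force: [-0.6, 0.1, -2.8]
finger_gap: 0.0159
```

Call:
carry_out:
  motion:
    - [[-0.07,2.65,0],[0,0,9.6],0]
    - [[-0.07,2.65,0],[0,0,9.6],0]
    - [[-0.07,2.65,0],[0,0,9.6],0]
    - [[-0.07,2.65,0],[0,0,9.6],0]
    - [[-0.07,2.65,0],[0,0,9.6],0]
    - [[-0.07,2.65,0],[0,0,9.6],0]
    - [[-0.07,2.65,0],[0,0,9.6],0]
    - [[-0.07,2.65,0],[0,0,9.6],0]

```text
time_s: 22.48
tool_pos: [0.4446, -0.0814, 0.237]
tool_rot: [-0.001, 0.724, 0.69, -0.001]
ft_force: [1.1, 0.2, -1.6]
finger_gap: 0.0159
```

Call:
carry_out:
  motion:
    - [[-0.07,2.65,0],[0,0,9.8],0]
    - [[-0.07,2.6,0],[0,0,9.9],0]
    - [[0,0,-4],[0,0,0],0]
    - [[0,0,-3],[0,0,0],0]
    - [[0,0,-2.5],[0,0,0],0]
    - [[0,0,0],[0,0,0],0]
    - [[0,0,0],[0,0,0],0]

```text
time_s: 23.35
tool_pos: [0.4443, -0.0303, 0.1434]
tool_rot: [-0.0, 0.598, 0.801, -0.0]
ft_force: [0.4, 0.3, -1.5]
finger_gap: 0.0162
```

```bash
cat > look.py <<'E'
from h import *
import sys
g=grab('scene'); s=robot.state();p=s['tool_pos']; q=s['tool_rot']; print(p.round(4),rail(p).round(2),'jaw',2*np.degrees(np.arctan2(q[2],q[1]))-90); x=rail(p)[0]
G=g['pixels'].astype(np.float32).mean(2); hb=p[2]-.109
for nm,X,z in(('shaft',x,p[2]-.045),('shaft',x,p[2]-.052),('head',x+21,hb+.005),('head',x+21,hb+.009)):
    o=[]
    for y in range(-18,20,1):
        w=world(X,y); u,v=proj(g,[*w,z]); o.append(int(cv2.getRectSubPix(G,(1,1),(float(u),float(v)))[0,0]))
    print(nm,round(z,3),' '.join(f'{a}:{b}' for a,b in zip(range(-18,20,1),o)))
u,v=map(int,proj(g,[*p[:2],.045])); save(g,sys.argv[1],(u-35,v-40,u+35,v+40),7.5); print(u-35,v-40)
E
python3 look.py pics/s5.png
```

```text
[ 0.4447 -0.0301  0.1438] [-95.25  -0.99] jaw 16.557243749643845
shaft 0.099 -18:128 -17:125 -16:122 -15:111 -14:99 -13:86 -12:75 -11:64 -10:56 -9:57 -8:57 -7:58 -6:58 -5:59 -4:59 -3:59 -2:58 -1:57 0:55 1:53 2:53 3:52 4:53 5:56 6:58 7:60 8:60 9:61 10:61 11:61 12:61 13:60 14:59 15:58 16:58 17:57 18:58 19:58
shaft 0.092 -18:116 -17:116 -16:116 -15:107 -14:94 -13:82 -12:70 -11:59 -10:49 -9:48 -8:47 -7:48 -6:50 -5:53 -4:54 -3:54 -2:54 -1:51 0:46 1:42 2:42 3:42 4:43 5:47 6:51 7:55 8:57 9:59 10:60 11:61 12:62 13:61 14:60 15:59 16:59 17:59 18:59 19:58
head 0.04 -18:86 -17:86 -16:86 -15:86 -14:85 -13:83 -12:81 -11:78 -10:75 -9:71 -8:66 -7:67 -6:68 -5:69 -4:70 -3:72 -2:72 -1:70 0:68 1:68 2:68 3:69 4:66 5:57 6:49 7:41 8:32 9:22 10:38 11:60 12:82 13:88 14:94 15:100 16:102 17:102 18:102 19:103
head 0.044 -18:85 -17:85 -16:85 -15:85 -14:84 -13:83 -12:81 -11:79 -10:75 -9:71 -8:67 -7:67 -6:67 -5:68 -4:70 -3:72 -2:72 -1:70 0:68 1:68 2:69 3:70 4:67 5:61 6:54 7:45 8:35 9:26 10:38 11:51 12:66 13:83 14:97 15:110 16:126 17:142 18:153 19:157
298 124
```

View pics/s5.png

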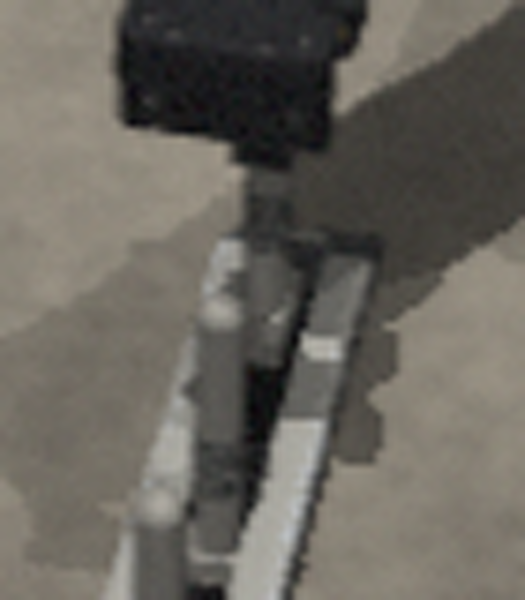

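The crop shows stud 3 over the slot with head right edge at (290,355). It sits about 1 mm toward the far lip compared with stud 2, so I shift 1 mm and lower.

Call:
carry_out:
  motion:
    - [[-0.03,0.1,-0.7],[0,0,0],0]
    - [[0,0,-0.6],[0,0,0],0]
    - [[0,0,0],[0,0,0],0]
    - [[0,0,0],[0,0,0],0]

```text
time_s: 23.9
tool_pos: [0.4441, -0.0291, 0.1302]
tool_rot: [0.0, 0.598, 0.802, -0.0]
ft_force: [0.5, 0.7, -1.2]
finger_gap: 0.0164
```

Call:
carry_out:
  motion:
    - [[0,0,-0.8],[0,0,0],0]
    - [[0,0,-0.6],[0,0,0],0]
    - [[0,0,-0.25],[0,0,0],0]
    - [[0,0,0],[0,0,0],0]
    - [[0,0,0],[0,0,0],0]

```text
time_s: 24.52
tool_pos: [0.4442, -0.029, 0.1138]
tool_rot: [0.0, 0.598, 0.802, 0.0]
ft_force: [1.0, -0.1, -2.4]
finger_gap: 0.0161
```

Call:
carry_out:
  motion:
    - [[0,0,0],[0,0,-9],0]
    - [[0,0,0],[0,0,-10],0]
    - [[0,0,0],[0,0,-10],0]
    - [[0,0,0],[0,0,-10],0]
    - [[0,0,0],[0,0,-10],0]
    - [[0,0,0],[0,0,-10],0]
    - [[0,0,0],[0,0,-10],0]
    - [[0,0,0],[0,0,-10],0]

```text
time_s: 25.52
tool_pos: [0.4443, -0.0287, 0.1139]
tool_rot: [-0.0, 0.972, 0.236, 0.0]
ft_force: [-0.1, -1.3, -2.8]
finger_gap: 0.0163
```

Call:
carry_out:
  motion:
    - [[0,0,0],[0,0,-10],0]
    - [[0,0,0],[0,0,-1],0]
    - [[0,0,0],[0,0,0],0]
    - [[0,0,0],[0,0,0],45]
    - [[0,0,0],[0,0,0],45]
    - [[0,0,0],[0,0,0],45]
    - [[0,0,2],[0,0,0],45]

```text
time_s: 26.4
tool_pos: [0.4434, -0.0291, 0.1334]
tool_rot: [-0.0, 0.99, 0.144, -0.001]
ft_force: [0.1, -0.1, 0.4]
finger_gap: 0.0398
```

Call:
carry_out:
  motion:
    - [[0,0,5],[0,0,0],100]
    - [[0,0,6],[0,0,0],100]
    - [[-0.1,6,0],[0,0,0],100]
    - [[-0.1,6,0],[0,0,0],100]
    - [[-0.1,6,0],[0,0,0],100]
    - [[-0.1,6,0],[0,0,0],100]
    - [[0,0,0],[0,0,0],100]
    - [[0,0,0],[0,0,0],100]

```text
time_s: 27.4
tool_pos: [0.44, 0.2103, 0.2437]
tool_rot: [0.0, 0.99, 0.144, -0.0]
ft_force: [0.1, -0.4, 0.2]
finger_gap: 0.0881
```

```bash
python3 - <<'E'
from h import *
g=grab('scene'); f=grab('top'); p=robot.state()['tool_pos'];print(p*1000)
a=g['pixels'][100:255,270:400]; b=f['pixels'][130:285,270:380]
cv2.imwrite('pics/p3.png',cv2.resize(np.hstack([a,b])[:,:,::-1],None,fx=3.3,fy=3.3,interpolation=cv2.INTER_CUBIC))
E
```

```text
[440.20500937 209.41888243 243.8267257 ]
```

View pics/p3.png

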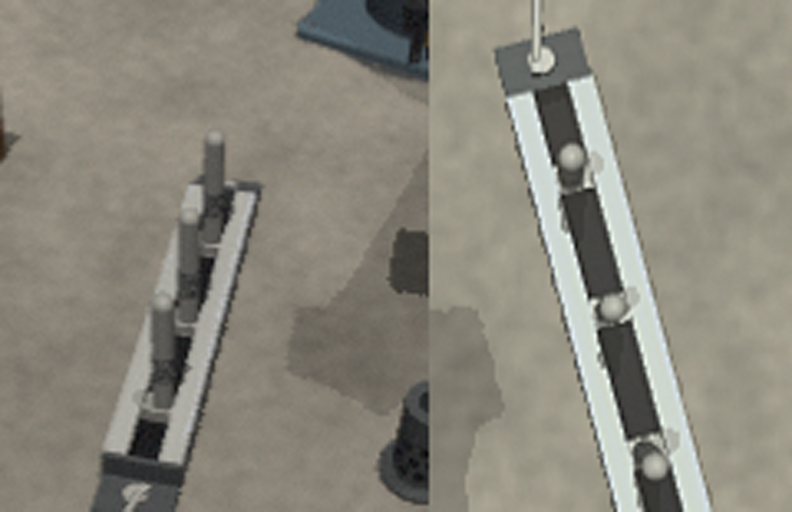

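All three studs stand in the slot with their heads across it. Dome tops are at right-crop (572,157), (612,307), (654,465) and left-crop (163,302), (188,215), (215,140). Next I measure the dome tops and the sleeves.

```bash
cat >> h.py <<'E'
def dome(F,u,v,R=5):
    "refine dome centre by local bright low-saturation shaft columns"
    P=F['pixels'].astype(float).mean(2); return u,v
def tri(f,a,g,b):
    c1,d1=ray(f,*a); c2,d2=ray(g,*b); d1/=np.linalg.norm(d1); d2/=np.linalg.norm(d2)
    A=sum(np.eye(3)-np.outer(d,d) for d in(d1,d2)); B=sum((np.eye(3)-np.outer(d,d))@c for c,d in((c1,d1),(c2,d2))); return np.linalg.solve(A,B)
E
python3 - <<'E'
from h import *
np.set_printoptions(precision=1,suppress=True)
f=grab('top'); g=grab('scene')
T=[(572,157),(612,307),(654,465)]; S=[(163,302),(188,215),(215,140)]
for (a,b),(c,d) in zip(T,S):
    t=((a-429)/3.3+270-.35,b/3.3+130-.35); s=(c/3.3+270-.35,d/3.3+100-.35)
    p=onz(f,*t,.127); q=tri(f,t,g,s); print('top z.127',p*1000,rail(p),' tri',q*1000,rail(q),'scene z',rail(onz(g,*s,.127)))
# sleeves in the scene image vs. prediction from the first measurement
for n,(x,y) in (('s1',(.5747,.2218)),('s2',(.512,.3768)),('s3',(.4391,.2134))): print(n,proj(g,[x,y,.08]),proj(g,[x,y,0]))
save(g,'pics/sl2.png',(370,165,500,270),5.5)
E
```

```text
top z.127 [624.6  26.9 127. ] [93.4  2. ]  tri [625.2  25.9 126.6] [93.6  0.8] scene z [94.1 -0.3]
top z.127 [535.2   0.4 127. ] [0.1 2.3]  tri [536.1  -1.6 127.9] [0.5 0.1] scene z [-0.2 -2.4]
top z.127 [442.5 -27.  127. ] [-96.5   2.6]  tri [443.  -28.6 124.8] [-96.5   1. ] scene z [-93.5  -0.1]
s1 [402.9 220.8] [398.1 241.6]
s2 [474.9 227.6] [465.8 248.1]
s3 [419.2 184.3] [414.  205.4]
```

View pics/sl2.png

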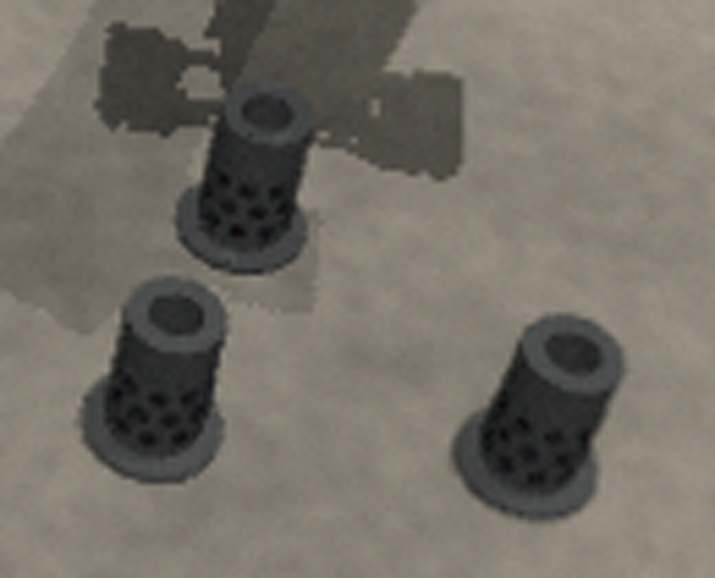

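Sleeve rings are at (268,113), (175,315) and (572,353) in the crop. The offset from prediction is the same for all three (the cameras disagree by about 3 mm), so none has moved. I use the two-view mean.

```bash
python3 - <<'E'
from h import *
np.set_printoptions(precision=1,suppress=True)
f=grab('top'); g=grab('scene')
for n,a,b in (('s1',(515,130),(175,315)),('s2',(129,271),(572,353)),('s3',(520,461),(268,113))):
    t=(115+a[0]/5-.4,175+a[1]/5-.4); s=(370+b[0]/5.5-.4,165+b[1]/5.5-.4); print(n,tri(f,t,g,s)*1000,onz(f,*t,.08)*1000,onz(g,*s,.08)*1000)
print(robot.state()['tool_pos']*1000)
E
```

```text
s1 [576.4 221.3  77.6] [575.5 222.6  80. ] [579.4 220.   80. ]
s2 [513.3 376.9  77.2] [512.8 377.6  80. ] [517.1 375.2  80. ]
s3 [440.3 213.3  77.9] [439.9 214.2  80. ] [443.3 212.5  80. ]
[440.2 210.1 243.8]
```

Call:
carry_out:
  motion:
    - [[0.06,0.3,-4],[0,0,0],100]
    - [[0,0,-5],[0,0,0],100]
    - [[0,0,-5],[0,0,0],100]
    - [[0,0,-3.4],[0,0,0],100]
    - [[0,0,0],[0,0,0],0]
    - [[0,0,0],[0,0,0],0]
    - [[0,0,0],[0,0,0],0]
    - [[0,0,0],[0,0,0],0]

```text
time_s: 28.7
tool_pos: [0.4412, 0.2145, 0.0707]
tool_rot: [-0.0, 0.99, 0.144, 0.001]
ft_force: [-0.5, 0.4, 0.9]
finger_gap: 0.05
```

Call:
carry_out:
  motion:
    - [[0,0,0],[0,0,0],0]
    - [[0,0,0],[0,0,0],0]
    - [[0,0,1],[0,0,0],0]
    - [[0,0,4],[0,0,0],0]
    - [[0,0,5],[0,0,0],0]
    - [[0,0,5],[0,0,0],0]
    - [[0,0,2.4],[0,0,0],0]
    - [[0,0,0],[0,0,0],0]

```text
time_s: 29.7
tool_pos: [0.4412, 0.2144, 0.2449]
tool_rot: [-0.001, 0.99, 0.144, 0.001]
ft_force: [-1.6, 0.0, -3.0]
finger_gap: 0.0437
```

Call:
carry_out:
  motion:
    - [[0.04,-4.86,0],[0,0,0],0]
    - [[0.04,-4.86,0],[0,0,0],0]
    - [[0.04,-4.86,0],[0,0,0],0]
    - [[0.04,-4.86,0],[0,0,0],0]
    - [[0.02,-4.86,0],[0,0,0],0]
    - [[0,0,-1],[0,0,0],0]
    - [[0,0,-1.5],[0,0,0],0]
    - [[0,0,0],[0,0,0],0]

```text
time_s: 30.7
tool_pos: [0.4412, -0.0278, 0.217]
tool_rot: [-0.0, 0.989, 0.145, -0.002]
ft_force: [0.2, 0.3, -1.7]
finger_gap: 0.0436
```

```bash
python3 - <<'E'
from h import *
np.set_printoptions(precision=1,suppress=True)
s=robot.state(); g=grab('scene'); p=s['tool_pos']; print(p*1000,rail(p))
b=p[2]-.070
print('pred flange bottom',proj(g,[*p[:2],b]),'r', proj(g,[p[0],p[1]+.032,b])-proj(g,[*p[:2],b]),'stud',proj(g,[.443,-.0286,.127]))
save(g,'pics/sl3.png',(280,60,400,160),6)
E
```

```text
[441.2 -27.8 217. ] [-98.    2.2]
pred flange bottom [336.2 135.2] r [10.9  3.7] stud [335.4 141.4]
```

View pics/sl3.png

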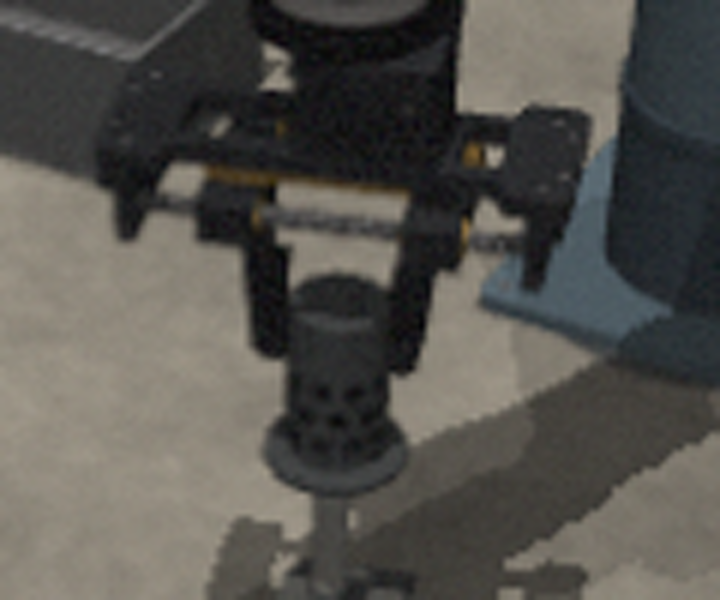

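The crop shows the sleeve right above stud 3: flange centre at (335,460), shaft at (330,520), about 2 mm off to the right. I shift and begin lowering.

Call:
carry_out:
  motion:
    - [[0.12,-0.1,-0.7],[0,0,0],0]
    - [[0,0,-0.5],[0,0,0],0]
    - [[0,0,-0.5],[0,0,0],0]
    - [[0,0,-0.5],[0,0,0],0]
    - [[0,0,-0.5],[0,0,0],0]
    - [[0,0,0],[0,0,0],0]

```text
time_s: 31.5
tool_pos: [0.4434, -0.0301, 0.1914]
tool_rot: [0.0, 0.99, 0.144, -0.0]
ft_force: [-0.6, 0.9, -2.7]
finger_gap: 0.0431
```

Call:
carry_out:
  motion:
    - [[0,0.05,-1],[0,0,0],0]
    - [[0,0,-1.5],[0,0,0],0]
    - [[0,0,-1.5],[0,0,0],0]
    - [[0,0,-1.5],[0,0,0],0]
    - [[0,0,-1.5],[0,0,0],0]
    - [[0,0,0],[0,0,0],0]

```text
time_s: 32.25
tool_pos: [0.4426, -0.0297, 0.1204]
tool_rot: [0.0, 0.99, 0.144, -0.001]
ft_force: [0.1, -0.8, -1.8]
finger_gap: 0.0435
```

Call:
carry_out:
  motion:
    - [[0,0,-1],[0,0,0],0]
    - [[0,0,-0.6],[0,0,0],0]
    - [[0,0,-0.4],[0,0,0],0]
    - [[0,0,0],[0,0,0],0]

```text
time_s: 32.75
tool_pos: [0.4436, -0.0295, 0.1016]
tool_rot: [-0.0, 0.99, 0.144, -0.0]
ft_force: [-0.6, 0.5, -2.3]
finger_gap: 0.0434
```

Call:
carry_out:
  motion:
    - [[0,0,-0.3],[0,0,0],0]
    - [[0,0,-0.15],[0,0,0],0]
    - [[0,0,0],[0,0,0],0]
    - [[0,0,0],[0,0,0],0]

```text
time_s: 33.25
tool_pos: [0.4437, -0.0295, 0.0973]
tool_rot: [0.0, 0.99, 0.144, 0.0]
ft_force: [-0.1, 0.1, -2.8]
finger_gap: 0.0432
```

Call:
carry_out:
  motion:
    - [[0,0,0],[0,0,0],100]
    - [[0,0,0],[0,0,0],100]
    - [[0,0,0],[0,0,0],100]
    - [[0,0,0],[0,0,0],100]
    - [[0,0,2],[0,0,0],100]
    - [[0,0,5],[0,0,0],100]
    - [[0,0,5],[0,0,0],100]
    - [[2.66,5.0,2],[0,0,0],100]

```text
time_s: 34.25
tool_pos: [0.4705, 0.0178, 0.24]
tool_rot: [-0.0, 0.99, 0.14, 0.002]
ft_force: [2.5, 0.5, 0.3]
finger_gap: 0.0881
```

Call:
carry_out:
  motion:
    - [[2.66,5.0,0],[0,0,0],100]
    - [[2.66,5.0,0],[0,0,0],100]
    - [[2.66,5.0,0],[0,0,0],100]
    - [[2.66,5.0,0],[0,0,0],100]
    - [[0,0,0],[0,0,0],100]
    - [[0,0,0],[0,0,0],100]

```text
time_s: 35.0
tool_pos: [0.5764, 0.2196, 0.237]
tool_rot: [0.001, 0.99, 0.144, -0.0]
ft_force: [-0.5, -1.1, 0.4]
finger_gap: 0.0883
```

```bash
python3 - <<'E'
from h import *
np.set_printoptions(precision=1,suppress=True)
g=grab('scene'); f=grab('top'); p=robot.state()['tool_pos'];print(p*1000)
a=g['pixels'][90:245,270:410]; b=f['pixels'][160:315,300:400]
cv2.imwrite('pics/p4.png',cv2.resize(np.hstack([a,b])[:,:,::-1],None,fx=3.3,fy=3.3,interpolation=cv2.INTER_CUBIC))
# change check of the sleeves against predicted ring positions
G=g['pixels'].astype(int)
for n,u,v in(('s1',401.8,222.3),('s2',474,229.2)): print(n,'bore',G[int(v)-1:int(v)+2,int(u)-1:int(u)+2].mean(),'ring',[int(G[int(v+b),int(u+a)].mean()) for a,b in((-7,0),(7,0),(0,-6),(0,6))])
E
```

```text
[576.4 218.8 237.4]
s1 bore 46.370370370370374 ring [70, 68, 71, 69]
s2 bore 44.148148148148145 ring [79, 82, 80, 77]
```

View pics/p4.png

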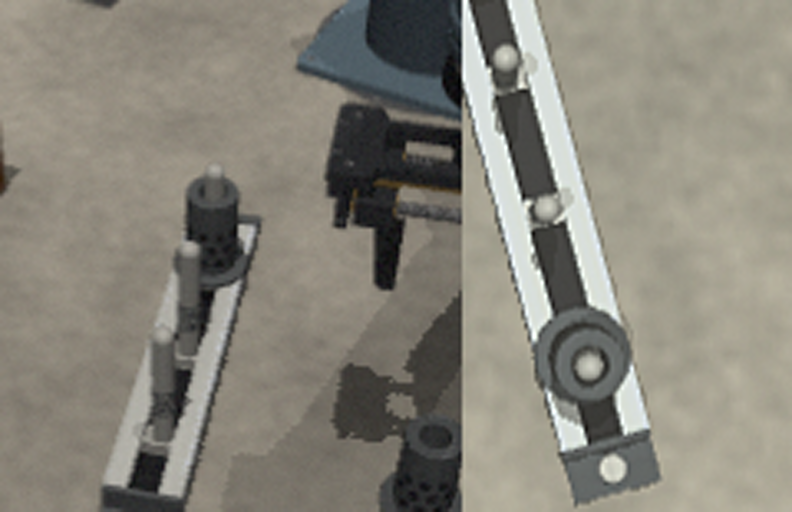

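The picture shows the first sleeve home on stud 3, dome showing inside its ring at right-crop (590,365). The other two sleeves are unmoved by the ring check. Picking up the second sleeve.

Call:
carry_out:
  motion:
    - [[0.05,0.15,-4],[0,0,0],100]
    - [[0,0,-5],[0,0,0],100]
    - [[0,0,-5],[0,0,0],100]
    - [[0,0,-2.7],[0,0,0],100]
    - [[0,0,0],[0,0,0],0]
    - [[0,0,0],[0,0,0],0]
    - [[0,0,0],[0,0,0],0]
    - [[0,0,0],[0,0,0],0]

```text
time_s: 36.1
tool_pos: [0.5777, 0.2222, 0.0713]
tool_rot: [-0.0, 0.99, 0.144, 0.001]
ft_force: [-0.4, -0.4, 0.2]
finger_gap: 0.0502
```

Call:
carry_out:
  motion:
    - [[0,0,0],[0,0,0],0]
    - [[0,0,0],[0,0,0],0]
    - [[0,0,1],[0,0,0],0]
    - [[0,0,4],[0,0,0],0]
    - [[0,0,5],[0,0,0],0]
    - [[0,0,5],[0,0,0],0]
    - [[0,0,2.4],[0,0,0],0]
    - [[0,0,0],[0,0,0],0]

```text
time_s: 37.1
tool_pos: [0.5779, 0.222, 0.2458]
tool_rot: [-0.0, 0.99, 0.144, 0.001]
ft_force: [-0.1, -0.2, -3.0]
finger_gap: 0.0432
```

Call:
carry_out:
  motion:
    - [[-1.04,-5.6,0],[0,0,0],0]
    - [[-1.04,-5.6,0],[0,0,0],0]
    - [[-1.04,-5.6,0],[0,0,0],0]
    - [[-1.04,-5.6,0],[0,0,0],0]
    - [[0,0,-1],[0,0,0],0]
    - [[0,0,-1.5],[0,0,0],0]
    - [[0,0,0],[0,0,0],0]
    - [[0,0,0],[0,0,0],0]

```text
time_s: 38.1
tool_pos: [0.5357, -0.001, 0.2188]
tool_rot: [0.0, 0.989, 0.145, -0.0]
ft_force: [0.9, -0.3, -2.3]
finger_gap: 0.0436
```

```bash
cat > sl.py <<'E'
from h import *
import sys
np.set_printoptions(precision=1,suppress=True,linewidth=200)
sx,sy=map(float,sys.argv[1:3]); s=robot.state(); g=grab('scene'); p=s['tool_pos']; print(p*1000,s['ft_force']); b=p[2]-.0707
G=g['pixels'].astype(int).mean(2)
fl=proj(g,[*p[:2],b+.003]); st=proj(g,[sx,sy,.115]); print('pred flange mid',fl,'stud z.115',st)
print('flange row',int(fl[0])-20,[int(x) for x in G[int(round(fl[1])),int(fl[0])-20:int(fl[0])+21]])
for z in(.122,.115,.108):
    st=proj(g,[sx,sy,z]); print('shaft row',st,int(st[0])-9,[int(x) for x in G[int(round(st[1])),int(st[0])-9:int(st[0])+10]])
E
python3 sl.py .5361 -.0016
```

```text
[535.7  -1.  218.8] [ 0.9 -0.3 -2.3]
pred flange mid [327.9 157.8] stud z.115 [327.5 168.7]
flange row 307 [141, 136, 136, 134, 131, 133, 132, 105, 77, 66, 68, 68, 53, 34, 39, 46, 30, 28, 24, 25, 45, 46, 30, 22, 17, 31, 36, 38, 30, 60, 66, 69, 68, 42, 31, 86, 85, 70, 66, 59, 50]
shaft row [327.5 166.6] 318 [114, 128, 128, 125, 109, 69, 53, 63, 63, 59, 55, 58, 49, 42, 32, 29, 24, 37, 35]
shaft row [327.5 168.7] 318 [78, 116, 129, 127, 99, 59, 59, 68, 70, 70, 71, 71, 46, 27, 19, 30, 35, 14, 11]
shaft row [327.4 170.7] 318 [77, 79, 81, 80, 68, 50, 58, 71, 71, 69, 73, 69, 49, 42, 35, 36, 36, 37, 39]
```

Call:
carry_out:
  motion:
    - [[0.03,-0.13,-0.7],[0,0,0],0]
    - [[0,0,-0.5],[0,0,0],0]
    - [[0,0,-0.5],[0,0,0],0]
    - [[0,0,-0.5],[0,0,0],0]
    - [[0,0,-0.5],[0,0,0],0]
    - [[0,0,0],[0,0,0],0]

```text
time_s: 38.9
tool_pos: [0.5357, -0.0033, 0.1918]
tool_rot: [-0.0, 0.99, 0.144, -0.0]
ft_force: [-0.3, 0.0, -2.1]
finger_gap: 0.0434
```

Call:
carry_out:
  motion:
    - [[0,0.05,-1],[0,0,0],0]
    - [[0,0,-1.5],[0,0,0],0]
    - [[0,0,-1.5],[0,0,0],0]
    - [[0,0,-1.5],[0,0,0],0]
    - [[0,0,-1.5],[0,0,0],0]
    - [[0,0,0],[0,0,0],0]

```text
time_s: 39.65
tool_pos: [0.5351, -0.0028, 0.121]
tool_rot: [-0.0, 0.99, 0.144, -0.001]
ft_force: [0.3, 0.2, -1.8]
finger_gap: 0.0435
```

Call:
carry_out:
  motion:
    - [[0,0,-1],[0,0,0],0]
    - [[0,0,-0.6],[0,0,0],0]
    - [[0,0,-0.4],[0,0,0],0]
    - [[0,0,0],[0,0,0],0]

```text
time_s: 40.15
tool_pos: [0.5358, -0.0028, 0.102]
tool_rot: [-0.0, 0.99, 0.144, -0.0]
ft_force: [-0.5, 1.0, -1.6]
finger_gap: 0.0438
```

Call:
carry_out:
  motion:
    - [[0,0,-0.3],[0,0,0],0]
    - [[0,0,-0.15],[0,0,0],0]
    - [[0,0,0],[0,0,0],0]
    - [[0,0,0],[0,0,0],0]

```text
time_s: 40.65
tool_pos: [0.536, -0.0028, 0.0978]
tool_rot: [0.0, 0.99, 0.144, 0.0]
ft_force: [-0.3, 0.3, -2.4]
finger_gap: 0.0434
```

Call:
carry_out:
  motion:
    - [[0,0,0],[0,0,0],100]
    - [[0,0,0],[0,0,0],100]
    - [[0,0,0],[0,0,0],100]
    - [[0,0,0],[0,0,0],100]
    - [[0,0,2],[0,0,0],100]
    - [[0,0,5],[0,0,0],100]
    - [[0,0,6],[0,0,0],100]
    - [[-0.3,5.4,1],[0,0,0],100]

```text
time_s: 41.65
tool_pos: [0.5353, 0.047, 0.2433]
tool_rot: [0.001, 0.99, 0.14, 0.004]
ft_force: [0.8, 1.2, -0.6]
finger_gap: 0.0882
```

Call:
carry_out:
  motion:
    - [[-0.3,5.4,0],[0,0,0],100]
    - [[-0.3,5.4,0],[0,0,0],100]
    - [[-0.3,5.4,0],[0,0,0],100]
    - [[-0.3,5.4,0],[0,0,0],100]
    - [[-0.3,5.4,0],[0,0,0],100]
    - [[-0.4,5.4,0],[0,0,0],100]
    - [[0,0,0],[0,0,0],100]
    - [[0,0,0],[0,0,0],100]

```text
time_s: 42.65
tool_pos: [0.5141, 0.3743, 0.2387]
tool_rot: [0.0, 0.99, 0.144, 0.0]
ft_force: [-0.2, -0.6, -0.6]
finger_gap: 0.0882
```

```bash
python3 - <<'E'
from h import *
np.set_printoptions(precision=1,suppress=True)
g=grab('scene'); p=robot.state()['tool_pos'];print(p*1000)
G=g['pixels'].astype(int)
for n,u,v in(('s2',474,229.2),): print(n,'bore',G[int(v)-1:int(v)+2,int(u)-1:int(u)+2].mean(),'ring',[int(G[int(v+b),int(u+a)].mean()) for a,b in((-7,0),(7,0),(0,-6),(0,6),(-12,0),(12,0))])
print(G[229,458:490].mean(1).astype(int))
E
```

```text
[514.4 373.5 238.7]
s2 bore 45.333333333333336 ring [67, 69, 77, 66, 85, 81]
[121 124 124  92  85  54  35  53  67  67  69  55  45  45  46  46  49  44
  38  36  44  57  70  69  69  71  76  81  81  82  81  84]
```

Call:
carry_out:
  motion:
    - [[0,0.15,-4],[0,0,0],100]
    - [[0,0,-5],[0,0,0],100]
    - [[0,0,-5],[0,0,0],100]
    - [[0,0,-2.8],[0,0,0],100]
    - [[0,0,0],[0,0,0],0]
    - [[0,0,0],[0,0,0],0]
    - [[0,0,0],[0,0,0],0]
    - [[0,0,0],[0,0,0],0]

```text
time_s: 43.7
tool_pos: [0.5144, 0.3771, 0.0709]
tool_rot: [-0.0, 0.99, 0.144, 0.001]
ft_force: [0.2, 0.3, 0.1]
finger_gap: 0.0501
```

Call:
carry_out:
  motion:
    - [[0,0,0],[0,0,0],0]
    - [[0,0,0],[0,0,0],0]
    - [[0,0,1],[0,0,0],0]
    - [[0,0,4],[0,0,0],0]
    - [[0,0,5],[0,0,0],0]
    - [[0,0,5],[0,0,0],0]
    - [[0,0,2.4],[0,0,0],0]
    - [[0,0,0],[0,0,0],0]

```text
time_s: 44.7
tool_pos: [0.5146, 0.3768, 0.2454]
tool_rot: [-0.001, 0.99, 0.144, 0.001]
ft_force: [-0.3, 0.0, -2.2]
finger_gap: 0.0437
```

Call:
carry_out:
  motion:
    - [[1.58,-5.03,0],[0,0,0],0]
    - [[1.58,-5.03,0],[0,0,0],0]
    - [[1.58,-5.03,0],[0,0,0],0]
    - [[1.58,-5.03,0],[0,0,0],0]
    - [[1.58,-5.03,0],[0,0,0],0]
    - [[1.58,-5.03,0],[0,0,0],0]
    - [[1.58,-5.03,0],[0,0,0],0]
    - [[0,0,-1],[0,0,0],0]

```text
time_s: 45.7
tool_pos: [0.6243, 0.0183, 0.2331]
tool_rot: [0.002, 0.99, 0.14, -0.0]
ft_force: [-0.8, 0.2, -3.3]
finger_gap: 0.0434
```

Call:
carry_out:
  motion:
    - [[0,0,-1.5],[0,0,0],0]
    - [[0,0,0],[0,0,0],0]
    - [[0,0,0],[0,0,0],0]

```text
time_s: 46.08
tool_pos: [0.6243, 0.026, 0.2183]
tool_rot: [-0.0, 0.989, 0.145, -0.0]
ft_force: [0.8, 0.4, -1.2]
finger_gap: 0.0436
```

```bash
python3 sl.py .6252 .0259
```

```text
[624.3  26.  218.3] [ 0.8  0.4 -1.2]
pred flange mid [319.7 183.7] stud z.115 [319.6 194.7]
flange row 299 [132, 130, 126, 127, 125, 126, 95, 72, 70, 70, 67, 50, 37, 23, 39, 46, 36, 27, 25, 37, 46, 46, 39, 27, 17, 22, 34, 32, 34, 52, 64, 69, 70, 57, 27, 36, 66, 79, 76, 79, 79]
shaft row [319.6 192.6] 310 [76, 67, 57, 53, 50, 46, 54, 53, 56, 53, 53, 52, 47, 47, 39, 27, 36, 40, 23]
shaft row [319.6 194.7] 310 [81, 113, 101, 80, 79, 58, 57, 66, 67, 71, 68, 70, 57, 46, 38, 40, 35, 38, 35]
shaft row [319.6 196.7] 310 [78, 114, 116, 105, 86, 70, 67, 70, 71, 73, 72, 70, 57, 42, 30, 33, 37, 37, 36]
```

Call:
carry_out:
  motion:
    - [[0.06,-0.03,-0.7],[0,0,0],0]
    - [[0,0,-0.5],[0,0,0],0]
    - [[0,0,-0.5],[0,0,0],0]
    - [[0,0,-0.5],[0,0,0],0]
    - [[0,0,-0.5],[0,0,0],0]
    - [[0,0,0],[0,0,0],0]

```text
time_s: 46.88
tool_pos: [0.6248, 0.0243, 0.1912]
tool_rot: [-0.0, 0.99, 0.144, -0.0]
ft_force: [0.1, 0.2, -2.6]
finger_gap: 0.0434
```

Call:
carry_out:
  motion:
    - [[0,0.05,-1],[0,0,0],0]
    - [[0,0,-1.5],[0,0,0],0]
    - [[0,0,-1.5],[0,0,0],0]
    - [[0,0,-1.5],[0,0,0],0]
    - [[0,0,-1.5],[0,0,0],0]
    - [[0,0,0],[0,0,0],0]

```text
time_s: 47.62
tool_pos: [0.6242, 0.0248, 0.1202]
tool_rot: [-0.0, 0.99, 0.144, -0.001]
ft_force: [-0.2, -0.1, -1.5]
finger_gap: 0.0438
```

Call:
carry_out:
  motion:
    - [[0,0,-1],[0,0,0],0]
    - [[0,0,-0.6],[0,0,0],0]
    - [[0,0,-0.4],[0,0,0],0]
    - [[0,0,0],[0,0,0],0]

```text
time_s: 48.12
tool_pos: [0.625, 0.0248, 0.1015]
tool_rot: [-0.0, 0.99, 0.144, -0.0]
ft_force: [0.1, -1.0, -2.5]
finger_gap: 0.0437
```

Call:
carry_out:
  motion:
    - [[0,0,-0.3],[0,0,0],0]
    - [[0,0,-0.12],[0,0,0],0]
    - [[0,0,0],[0,0,0],0]
    - [[0,0,0],[0,0,0],0]

```text
time_s: 48.62
tool_pos: [0.6251, 0.0248, 0.0976]
tool_rot: [0.0, 0.99, 0.144, 0.0]
ft_force: [0.0, -1.1, -2.2]
finger_gap: 0.0435
```

Release, rise, and move clear to +y before the final look.

Call:
carry_out:
  motion:
    - [[0,0,0],[0,0,0],100]
    - [[0,0,0],[0,0,0],100]
    - [[0,0,0],[0,0,0],100]
    - [[0,0,0],[0,0,0],100]
    - [[0,0,2],[0,0,0],100]
    - [[0,0,5],[0,0,0],100]
    - [[0,0,6],[0,0,0],100]
    - [[-1.5,5.4,1],[0,0,0],100]

```text
time_s: 49.62
tool_pos: [0.613, 0.0734, 0.2441]
tool_rot: [0.001, 0.99, 0.14, 0.005]
ft_force: [0.9, 1.0, -0.8]
finger_gap: 0.0882
```

Call:
carry_out:
  motion:
    - [[-1.5,5.4,0],[0,0,0],100]
    - [[-1.5,5.4,0],[0,0,0],100]
    - [[-1.5,5.4,0],[0,0,0],100]
    - [[-1.5,5.4,0],[0,0,0],100]
    - [[-1.5,5.4,0],[0,0,0],100]
    - [[0,0,0],[0,0,0],100]
    - [[0,0,0],[0,0,0],100]
    - [[0,0,0],[0,0,0],100]

```text
time_s: 50.62
tool_pos: [0.536, 0.3468, 0.2383]
tool_rot: [0.0, 0.99, 0.143, 0.0]
ft_force: [-0.2, -0.1, -0.6]
finger_gap: 0.0879
```

```bash
python3 - <<'E'
from h import *
g=grab('scene'); f=grab('top'); print(robot.state()['tool_pos'],robot.state()['ft_force'])
a=g['pixels'][85:260,270:390]; b=f['pixels'][60:310,285:375]; b=cv2.resize(b,None,fx=.7*1.4,fy=.7*1.0) if 0 else b[70:245]
cv2.imwrite('pics/fin.png',cv2.resize(np.hstack([a,b])[:,:,::-1],None,fx=3.4,fy=3.4,interpolation=cv2.INTER_CUBIC))
E
```

```text
[0.53577097 0.34722501 0.23800744] [-0.58457503 -0.92513378 -0.48645797]
```

View pics/fin.png

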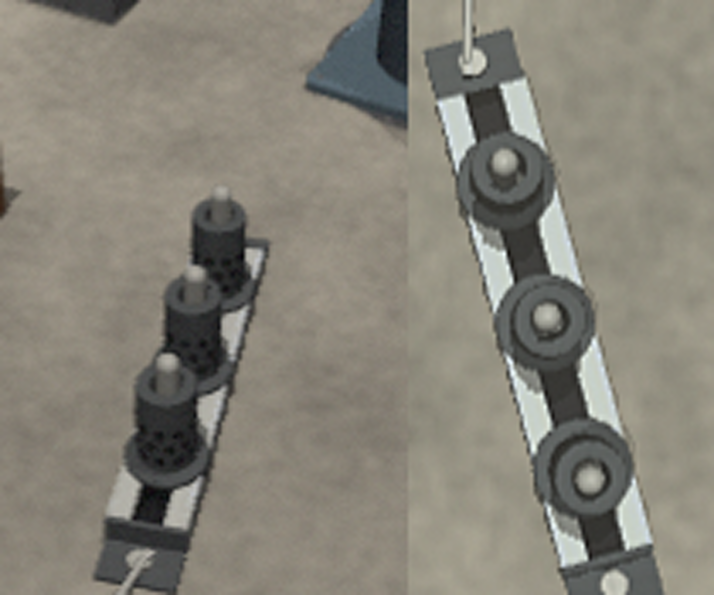

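The final picture shows three sleeves seated flat on the strut, with domes showing at right-crop (505,163), (547,317) and (590,478). The screwdriver tip is unmoved, and the gripper is clear of everything. Handing in.

```bash
python3 -c "
from station import robot
print(robot.job_done())"
```

```text
the job is handed in; nothing more can be done
None
```

All three studs from the rack are in the strut with their heads turned across the channel, and each has a sleeve seated over it. I handed the job in at about 51 s of the 210 s; no verdict is reported.

**Last checks:**
- **Sleeves:** the final two-view picture shows all three flange down on the strut, with the stud domes showing inside their rings. Each was let go about 1 mm above the strut by tool height. The wrist force during lowering stayed at the part's own weight, so nothing jammed.
- **Studs:** after insertion the pictures showed all three upright with their heads across the slot. The quarter turns rest on the commanded turn and the measured gripper angle.
- **Surroundings:** in the final crop the screwdriver tip is where it started. The tape and jar were never approached, but I did not measure them again at the end. No sleeve moved before I picked it up.
- **Gripper:** it was open and clear of everything, at about z = 0.24 m, when I handed in.

**What disagreed:** the two cameras differed by about 3 mm. I centred the studs over the slot within the scene view and used the mean of both views for the sleeve work. I did not measure the final tilts and offsets numerically; I only judged them from the last picture.

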